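# Lock the bonsai turntable and gauge its spacer sleeves

## Robot

A 6-joint arm with a two-finger parallel gripper is mounted at the origin on the work surface. World frame = base frame: x ahead of the robot, y to its left, z up, the work surface at z = 0. Lengths are in mm, angles in rad, forces in N, time in s.
With the tool pointing down it reaches from about 350 to 950 mm from the base axis. Payload 17.4 kg.
Tool frame: the origin (TCP) lies between the finger pads; the fingertips stand 22 mm ahead of it and the grasp point (between the pads) lies 3 mm ahead of it; z points along the fingers, y is the line along which they close (so a half turn about z gives the same grasp; the last joint's range is limited). The gripper opens to 93 mm and grips with 3 to 60 N. Pads are 15 mm wide; open, the fingers measure 128 mm over their backs; the gripper's body (75 mm by 188 mm) begins 65 mm behind the grasp point.
Start: joints at [1.154, 0.116, 1.442, -0, 1.584, -0.038], TCP at [249.627, 627.151, 240.646] pointing down, gripper open.
Joint ranges: [-2.83, 2.83], [-0.83, 2.19], [0.07, 2.5], [-1.14, 4.28], [0.01, 3], [-2.97, 2.97]. Speed limits (rad/s): [1.89, 1.89, 2.22, 3.14, 3.14, 3.14].

## Interface

Orientations are given as a rotation vector (axis times angle).
In Python, from plant import arm gives the robot as it stands.
- The arm moves only by the tool jog_arm, never from a script. Its argument "steps" is a list of rows, each a list of 6 numbers: the shift along the tool's x, y, z in cm, then the turn, a rotation vector about the tool's x, y, z in rad. In form: [[x, y, z, wx, wy, wz], ...]. A call has exactly 5 rows; each row shifts and turns the commanded pose from where the row before left it, along the tool's axes as they then stand; what a row does not reach is not made up. A row lasts 1/12 s, in which the tool goes at most 41.7 mm and 7.16 degrees, less where a joint would pass 70% of its speed; a pose out of reach is approached as far as the arm can. A call is refused whole if a number of a shift passes 4.17 or a number of a turn 0.125, either way. A call with a gripper value outside its range is refused whole. "grip" is the finger opening in cm, from 0 to 9.3, set as the call begins (left out, the last holds). The fingers move at their own pace and stop on an object; "squeeze" is the grip in N (left out, the last holds). Time passes only in rows, so rows that do not move let the fingers close, or fill a call up. It gives the time, the measured TCP pose, the force, the opening and the grip force at its end, in the units of the state.
- arm.get_obs(): the state, without advancing time (a new reading comes with each control period).
- arm.get_image(name): name is "side" or "top"; returns (picture, depth): 400x640x3 uint8, red, green, blue; 400x640 float32, mm along the optical axis (not along the pixel's ray), 0 where there is no reading.
- arm.calibration(name): a dict with "mtx" (3x3 intrinsics, pixels), "rvec" (rotation vector, rad) and "tvec" (3), from world to camera coordinates, as OpenCV has them. Camera axes: x right, y down, z forward; pixel columns grow to the right and rows downward; lengths in mm; the calibration is good to about 2 mm. A picture is of the moment at which its call begins. calibration takes no time and is no camera call.
- arm.sign_off(): hands the job in; it is judged then, once.
The state is a dict: "clock": time; "qpos": joint angles; "joint_velocities": joint speeds; "joint_torque": joint torques, N m; "eef_pos": TCP position; "eef_rot": TCP orientation; "contact_force": force on the tool from outside, world axes, zero at the start; "torque": the same for the moment, N m; "opening": finger opening in mm; "grip_force": force on a finger pad.
Only numpy, scipy, OpenCV 4.12 (cv2) and the standard library are available. Lean on these libraries where they do the work, as an engineer would, in place of code of your own. Each camera call takes 0.05 s, during which the arm holds its last target. There are 200 camera calls.

## Task

First lock the bonsai turntable: turn the click wrench on its locking bolt clockwise until the nut is tight and the handle breaks over at its hinge, and stop there and let go without forcing the handle on past the break. Then try the loose spacer sleeves on the gauge pin one after another, the tallest first and so on down to the shortest: stand each one that slides right down to the pin's foot upright on the turntable's plate, and put each one that stops on top of the pin into the grey bin. Leave the pot, the root hook and the tweezers where they are.

Things in the scene. Friction and masses are not known exactly. Their poses are not given: they have to be found in the camera images.
- sleeve1: plain aluminium spacer sleeve, a tube open at both ends, 58 mm outside diameter, 88 mm tall, 0.14 to 0.28 kg, standing upright on the granite (may be absent). Origin: centre of its lower end; z along its axis. Its bore is either 37 mm (goes over the gauge pin) or 29 mm (does not); all sleeves are alike outside but for height, and only looking at or trying the bore tells.
- sleeve2: plain aluminium spacer sleeve, a tube open at both ends, 58 mm outside diameter, 81 mm tall, 0.14 to 0.28 kg, standing upright on the granite (may be absent). Origin: centre of its lower end; z along its axis. Its bore is either 37 mm (goes over the gauge pin) or 29 mm (does not); all sleeves are alike outside but for height, and only looking at or trying the bore tells.
- sleeve3: plain aluminium spacer sleeve, a tube open at both ends, 58 mm outside diameter, 74 mm tall, 0.14 to 0.28 kg, standing upright on the granite (may be absent). Origin: centre of its lower end; z along its axis. Its bore is either 37 mm (goes over the gauge pin) or 29 mm (does not); all sleeves are alike outside but for height, and only looking at or trying the bore tells.
- sleeve4: plain aluminium spacer sleeve, a tube open at both ends, 58 mm outside diameter, 67 mm tall, 0.14 to 0.28 kg, standing upright on the granite (may be absent). Origin: centre of its lower end; z along its axis. Its bore is either 37 mm (goes over the gauge pin) or 29 mm (does not); all sleeves are alike outside but for height, and only looking at or trying the bore tells.
- sleeve5: plain aluminium spacer sleeve, a tube open at both ends, 58 mm outside diameter, 60 mm tall, 0.14 to 0.28 kg, standing upright on the granite (may be absent). Origin: centre of its lower end; z along its axis. Its bore is either 37 mm (goes over the gauge pin) or 29 mm (does not); all sleeves are alike outside but for height, and only looking at or trying the bore tells.
- turntable: steel turntable, fixed to the granite: round plate 260 mm across, its top 45 mm above the granite, on a flat 160 x 340 mm foot 12 mm thick. Origin on the plate's axis at granite level, z up; the locking bolt stands on the foot 170 mm along its +y.
- plate_top (a point): centre of the turntable plate's upper face; the plate is flat to its 130 mm radius. It does not turn under the loads of this job.
- bolt_axis (a point): point on the vertical axis of the locking bolt, at the mid-height of the wrench (85 mm above the granite). The click wrench sits on the bolt, cannot come off it, and is turned clockwise seen from above to tighten.
- wrench_grip (a point): point in the middle of the wrench's rubber handle, at mid-height 85 mm above the granite, 140 mm from the bolt axis. The rubber is 120 mm long (60 mm to each side of this point, along the handle), 24 mm wide and 24 mm high; x runs along the handle outwards from the bolt. The point turns with the handle.
- nut (a joint): turn of the nut in rad, growing clockwise seen from above; starts at 0.1 to 0.45, runs down with little resistance (0.3 N m), comes tight at 1.1 and goes no further.
- click (a joint): bend of the wrench at its hinge, which lies 35 mm from the bolt axis, in rad. 0 = straight. It stays straight until the handle is pulled with about 1.36 N m about the hinge (some 13 N at wrench_grip), then breaks over, bending clockwise under nearly even force up to a stop at 0.30; it springs straight when let go. Clearly broken over: more than 0.12.
- stud (a joint): twist of the bolt in rad, 20 N m per rad, clockwise positive: about 0.09 when the wrench breaks over and 0.11 at the end of its bend, if pulled at wrench_grip (up to 0.14 if pulled at the inner end of the rubber), and more only when pulled on past its stop; above 0.16 the bolt is overtightened. Springs back when let go.
- gauge: fixed gauge: steel foot disc 84 mm across and 10 mm thick with an upright pin 32 mm in diameter standing 50 mm above the disc. Origin: on the pin's axis at granite level.
- pin_top (a point): centre of the gauge pin's flat top, 60 mm above the granite.
- pin_foot (a point): on the pin's axis at the upper face of the foot disc, 10 mm above the granite; a sleeve that fits slides down until it stands here.
- bin: fixed grey plastic open bin, 180 mm (x) by 200 mm (y) outside, 75 mm high, walls and floor 5 mm. Origin: centre of its underside.
- bin_in (a point): centre of the bin's inner floor.
- pot: blue-glazed rectangular pot, 120 x 170 x 70 mm, standing on the granite. Leave alone. Origin: centre of its underside.
- root_hook: root hook, 240 mm long with a wooden handle, lying on the granite. Leave alone. Origin on its length, near the inner end of the handle, at granite level.
- tweezers: bamboo tweezers, 200 mm long, lying on the granite. Leave alone. Origin: mid-length, at granite level.
There are look-alikes about, which are no part of the job. What is shaped like the sleeve3 but green or red is not meant.

How it is judged:
By the outcome, as a careful person would: the job done as asked, in the order asked, and still so for the second after the job is handed in, with the robot touching nothing.
Of sleeve1, sleeve2, sleeve3, sleeve4, sleeve5 only 3 to 5 are there at a start; the rules pass over those that are not, and their reading is None.
At some moment in a run one of sleeve1, sleeve2, sleeve3, sleeve4, sleeve5 may be knocked a few centimetres aside while the robot is not near it.
It also fails if it takes over 210 s, if anything falls off the work surface, if the arm or the gripper's body presses on something with over 40 N, if the wrist force passes 120 N, or if a joint passes its speed limit or range.

## Working session

There is one attempt and no reset: what is moved stays moved. The work goes in short steps, Python scripts to look and compute and a tool call to move; the robot and the scene stay as the last step left them, time stands still between calls to the robot, and variables do not carry over. Pictures are saved under pics/ and viewed, at most 14 in all, crops included, and the job is handed in when it is done.

Besides the shell and the picture viewer there is one more tool, called after "Emit:" as name(argument=value, ...) on one line, values as JSON. jog_arm: Moves the arm, as the interface text tells. Its arguments: {"type":"object","properties":{"steps":{"type":"array"},"grip":{"type":"number"},"squeeze":{"type":"number"}},"required":["steps"]}

```bash
ls; mkdir -p pics
cat > h.py <<'E'
import numpy as np, cv2
from plant import arm
def cam(n):
    c=arm.calibration(n);R=cv2.Rodrigues(np.array(c["rvec"],float))[0];return np.array(c["mtx"],float),R,np.array(c["tvec"],float).ravel()
def cloud(n,d):
    K,R,t=cam(n);v,u=np.mgrid[0:d.shape[0],0:d.shape[1]]
    p=np.stack([(u-K[0,2])/K[0,0]*d,(v-K[1,2])/K[1,1]*d,d],-1)
    return (p-t)@R
def ray(n,u,v,z):
    K,R,t=cam(n);C=-R.T@t;r=R.T@np.linalg.inv(K)@np.array([u,v,1.]);return C+r*(z-C[2])/r[2]
def proj(n,P):
    K,R,t=cam(n);q=K@(R@np.array(P,float)+t);return q[:2]/q[2]
def tool():
    o=arm.get_obs();return np.array(o["eef_pos"],float),cv2.Rodrigues(np.array(o["eef_rot"],float))[0]
E
python3 - <<'E'
from h import *
for n in("side","top"):
    im,d=arm.get_image(n);np.savez(f"pics/{n}0.npz",im=im,d=d)
    cv2.imwrite(f"pics/{n}0.png",im[:,:,::-1])
    K,R,t=cam(n);print(n,K.tolist(),(-R.T@t),R.tolist())
o=arm.get_obs();print(o); print(tool()[1])
E
```

```text
pics
side [[490.97817445679334, 0.0, 317.2161455097145], [0.0, 490.97817445679334, 205.30592942883], [0.0, 0.0, 1.0]] [ 471.64830451 -929.48890487  717.56211747] [[0.9896256437241473, -0.1421773500652706, 0.02065638913231159], [-0.05989059605583391, -0.5389397547637617, -0.8402125071904448], [0.13059173705730742, 0.830258719835928, -0.5418636879776695]]
top [[368.6910709055693, 0.0, 325.1521806520019], [0.0, 368.6910709055693, 203.67205370252617], [0.0, 0.0, 1.0]] [ 413.17629891   73.61637715 1139.5716389 ] [[0.020405781002198253, -0.9994731962989312, 0.025237551023990765], [-0.9807732608719535, -0.024911402082629763, -0.19355421154000407], [0.19408094924614683, -0.020802690361483286, -0.9807649225035726]]
{'clock': 0.1, 'qpos': array([ 1.15420216e+00,  1.16436065e-01,  1.44218010e+00,  2.73910044e-05,
        1.58401448e+00, -3.78021848e-02]), 'joint_velocities': array([-7.88975816e-05, -1.69244363e-03, -4.52586949e-04,  5.16070966e-04,
        1.83424995e-03,  1.30303591e-03]), 'joint_torque': array([ 2.03157775e-03, -7.22882509e+01, -6.23876739e+01,  7.81782973e-02,
        2.27601151e-02, -9.60609145e-05]), 'eef_pos': array([249.55222046, 627.00453456, 239.99171999]), 'eef_rot': array([-5.91404556e-01, -3.08515898e+00,  1.57874432e-03]), 'contact_force': array([ 0.40961856, -0.58809347, -0.18822147]), 'torque': array([-0.02217859, -0.00104561,  0.02328442]), 'grip_force': 0.0, 'opening': 92.80546695281768}
[[-9.29112150e-01  3.69797803e-01 -4.45065865e-04]
 [ 3.69798064e-01  9.29111679e-01 -9.38127929e-04]
 [ 6.65982457e-05 -1.03621055e-03 -9.99999461e-01]]
```

View pics/side0.png

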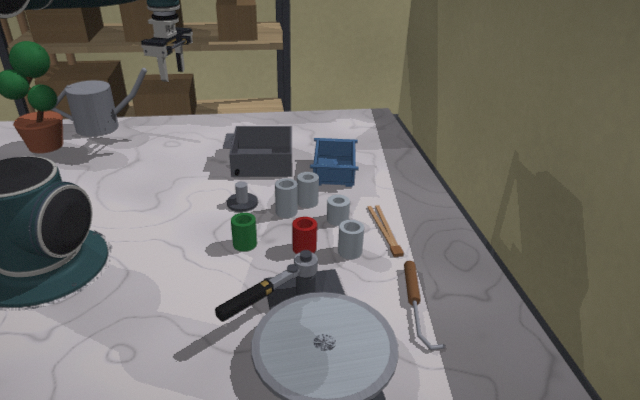

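View pics/top0.png

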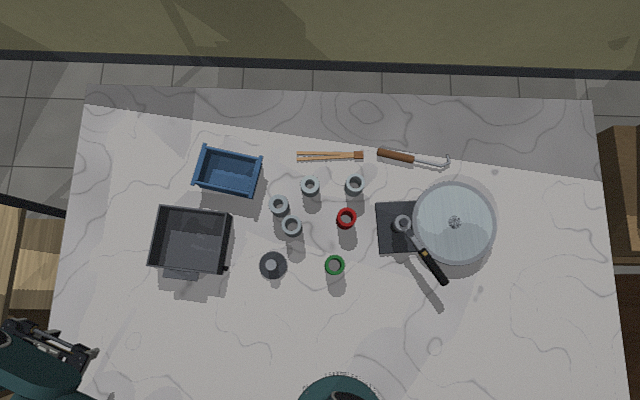

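The side view shows four grey sleeves at (286,195), (308,188), (339,207) and (351,238). The pin is at (241,197) and the wrench handle at (245,298). In the top view the sleeves are at (279,205), (291,226), (311,186) and (354,185), the gauge at (273,265), the bin at (190,240), the bolt at (403,224) and the handle at (433,266).

Look-alikes: red sleeve at (346,218), green sleeve at (334,265), blue pot at (228,171).

```bash
cat >> h.py <<'E'
def circ(xy):
    A=np.c_[2*xy,np.ones(len(xy))];s=np.linalg.lstsq(A,(xy**2).sum(1),rcond=None)[0];return s[:2],np.sqrt(s[2]+s[:2]@s[:2])
def tops(d,n,seeds,hmin=35,rad=45):
    "blob top: height, outer rim circle via minEnclosingCircle on points near the top"
    P=cloud(n,d);out=[]
    for u,v in seeds:
        w=P[v-25:v+26,u-25:u+26].reshape(-1,3);c=ray(n,u,v,75)
        w=w[(np.hypot(*(w[:,:2]-c[:2]).T)<rad)&(w[:,2]>hmin)]
        z=np.percentile(w[:,2],97);q=w[w[:,2]>z-5]
        (cx,cy),r=cv2.minEnclosingCircle(q[:,:2].astype(np.float32))
        out.append((cx,cy,r,z,len(q),np.hypot(*(q[:,:2]-(cx,cy)).T).min()))
    return np.round(out,1)
E
python3 - <<'E'
from h import *
f=np.load("pics/top0.npz");im,d=f["im"],f["d"]
print(tops(d,"top",[(279,205),(291,226),(311,186),(354,185),(346,218),(334,265)]))
P=cloud("top",d)
print("pin",tops(d,"top",[(271,265)],hmin=45,rad=30))
for u,v in [(273,265),(271,265),(402,224),(403,226),(433,266),(455,222),(430,200),(440,278),(190,240),(200,185)]: print((u,v),P[v,u].round(1))
g=f["im"].astype(int)
# plate: z 40-50 region
m=((P[:,:,2]>38)&(P[:,:,2]<52)); m[:, :415]=0;m[:,500:]=0;m[:175]=0;m[270:]=0
q=P[m][:,:2];print("plate",cv2.minEnclosingCircle(q.astype(np.float32)),np.median(P[m][:,2]))
# handle: z 75-105 in region
m=((P[:,:,2]>70)&(P[:,:,2]<112));m[:,:385]=0;m[:,460:]=0;m[:210]=0;m[295:]=0
q=P[m];hh=q[(q[:,1]<1e9)];print("wr n",len(q));print(q[::25].round(0).tolist())
# bin rim
m=((P[:,:,2]>65)&(P[:,:,2]<85));m[:,:140]=0;m[:,240:]=0;m[:195]=0;m[285:]=0
q=P[m][:,:2].astype(np.float32);print("bin",cv2.minAreaRect(q),len(q))
big=cv2.resize(im[165:245,260:380],None,fx=6,fy=6,interpolation=cv2.INTER_CUBIC);cv2.imwrite("pics/c1.png",big[:,:,::-1])
E
```

```text
[[610.7 180.9  37.5  86.9  87.    4.5]
 [558.9 147.1  28.4  91.2 142.   18.2]
 [687.3  98.5  28.3  64.  147.   14.4]
 [692.5 -37.6  28.6  77.5 135.   18.4]
 [587.3 -13.3  28.3  78.1 126.   17.8]
 [448.5  19.9  28.3  77.7 150.   18.3]]
pin [[445.3 203.5  15.7  63.7  80.    0.6]]
(273, 265) [443.  197.2  60.3]
(271, 265) [442.9 203.   59.7]
(402, 224) [ 563.5 -166.6  112. ]
(403, 226) [ 559.  -171.1  104.3]
(433, 266) [ 448.7 -255.9   95.1]
(455, 222) [ 583.8 -344.8   41.6]
(430, 200) [ 649.6 -270.1   43.9]
(440, 278) [ 416.  -273.7   97.3]
(190, 240) [514.4 459.5   4.7]
(200, 185) [677.  429.9  48.2]
plate ((583.6060791015625, -342.03375244140625), 130.00621032714844) 45.886566908682504
wr n 781
[[594.0, -170.0, 100.0], [585.0, -170.0, 101.0], [579.0, -161.0, 100.0], [573.0, -149.0, 100.0], [569.0, -148.0, 92.0], [566.0, -187.0, 100.0], [559.0, -169.0, 103.0], [556.0, -153.0, 79.0], [551.0, -177.0, 102.0], [547.0, -169.0, 88.0], [540.0, -184.0, 97.0], [533.0, -187.0, 83.0], [524.0, -196.0, 91.0], [515.0, -205.0, 92.0], [507.0, -215.0, 94.0], [499.0, -230.0, 93.0], [489.0, -218.0, 103.0], [484.0, -230.0, 99.0], [479.0, -240.0, 95.0], [474.0, -248.0, 97.0], [466.0, -233.0, 79.0], [460.0, -237.0, 91.0], [454.0, -250.0, 97.0], [449.0, -257.0, 100.0], [443.0, -267.0, 103.0], [435.0, -253.0, 84.0], [429.0, -259.0, 92.0], [424.0, -266.0, 96.0], [419.0, -274.0, 96.0], [413.0, -282.0, 98.0], [408.0, -293.0, 97.0], [400.0, -287.0, 96.0]]
bin ((501.07861328125, 445.91748046875), (202.68016052246094, 205.24903869628906), 84.27401733398438) 964
```

View pics/c1.png

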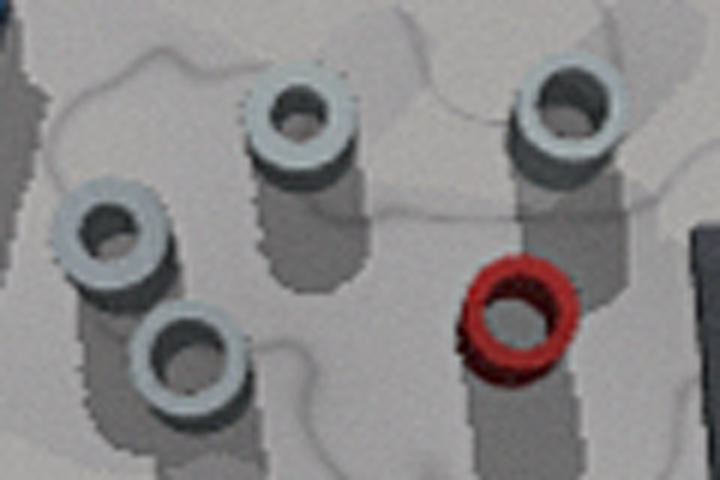

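The crop shows bores at (108,232) narrow, (188,358) wide, (300,113) narrow and (572,102) wide. The red decoy is at (520,320). So (558,147) looks like sleeve1 (wide), (687,98) sleeve5 (narrow) and (692,-38) sleeve3 (wide). The one near (595,180) still needs its height.

```bash
cat >> h.py <<'E'
def plan(tgt,yaw,smax=30,wmax=.11,start=None):
    "rows in tool axes to reach world point tgt (mm) with tool x at angle yaw, tool down; start=(pos,yaw) default now"
    if start is None:
        p,R=tool();y0=np.arctan2(R[1,0],R[0,0])
    else: p,y0=np.array(start[0],float),start[1]
    tgt=np.array(tgt,float);dy=(yaw-y0+np.pi)%(2*np.pi)-np.pi
    n=int(max(np.ceil(np.linalg.norm(tgt-p)/smax),np.ceil(abs(dy)/wmax),1))
    n=-(-n//5)*5
    rows=[];y=y0;s=(tgt-p)/n/10
    for i in range(n):
        c,q=np.cos(y),np.sin(y);tx=np.array([c,q]);ty=np.array([q,-c])
        rows.append([round(float(tx@s[:2]),2),round(float(ty@s[:2]),2),round(float(-s[2]),2),0,0,round(-dy/n,3)]);y+=dy/n
    for i in range(0,n,5): print(rows[i:i+5])
    return (tgt,yaw)
def sleeves(tag=None):
    "grey sleeve rings in the top view: depth points above 50 mm, ring-like blobs"
    im,d=arm.get_image("top")
    if tag: cv2.imwrite(f"pics/{tag}.png",im[:,:,::-1]);np.savez(f"pics/{tag}.npz",im=im,d=d)
    return im,d
def rim(im,d,h,u,v):
    "refine: outer circle of points with z in h-4..h+6 near pixel"
    P=cloud("top",d);m=(P[:,:,2]>h-5)&(P[:,:,2]<h+8);c=ray("top",u,v,h)
    m&=np.hypot(P[:,:,0]-c[0],P[:,:,1]-c[1])<34
    (cx,cy),r=cv2.minEnclosingCircle(P[m][:,:2].astype(np.float32));q=P[m];return np.round([cx,cy,r,*q.mean(0),len(q)],1)
E
python3 - <<'E'
from h import *
f=np.load("pics/top0.npz");im,d=f["im"],f["d"];P=cloud("top",d)
for h in(81,67): print(h,rim(im,d,h,278,203))
print(np.sort(P[196:214,268:288,2].ravel())[::-12].round(0)[:24])
print(rim(im,d,88,291,226),rim(im,d,60,311,184),rim(im,d,74,355,184))
m=(P[:,:,2]>7)&(P[:,:,2]<16);c=ray("top",273,265,10);m&=np.hypot(P[:,:,0]-c[0],P[:,:,1]-c[1])<52
print("foot",cv2.minEnclosingCircle(P[m][:,:2].astype(np.float32)))
# side view
g=np.load("pics/side0.npz");S=cloud("side",g["d"])
for nm,(x,y),h in(("s1",(559,147),88),("s?",(595,180),81),("s5",(687,98),60),("s3",(692,-38),74),("pin",(445,203),60)):
    m=(np.hypot(S[:,:,0]-x,S[:,:,1]-y)<40)&(S[:,:,2]>30);z=np.percentile(S[m][:,2],95)
    k=m&(S[:,:,2]>z-4);print(nm,z.round(1),np.round(cv2.minEnclosingCircle(S[k][:,:2].astype(np.float32))[0],1),cv2.minEnclosingCircle(S[k][:,:2].astype(np.float32))[1])
print("pin rays",ray("top",271,264.5,60))
# handle by black colour/height
m=(P[:,:,2]>85)&(P[:,:,2]<106)&(im.max(2)<60);m[:,:405]=0;m[:,460:]=0;m[:210]=0
q=P[m][:,:2];print("handle",len(q),q.mean(0),cv2.fitLine(q.astype(np.float32),2,0,.01,.01).ravel(),cv2.minAreaRect(q.astype(np.float32)))
yw=np.arctan2(81,115);e=plan((400,100,200),1.5);plan((449,-254,150),yw,start=e)
E
```

```text
81 [620.4 189.   29.1 620.2 189.   81.  230. ]
67 [611.8 182.2  26.5 612.5 181.2  67.6  21. ]
[1140.   84.   83.   83.   82.   82.   82.   82.   81.   81.   81.   81.
   80.   80.   80.   79.   78.   78.   76.   69.   61.   53.   38.   28.]
[559.2 147.3  28.7 558.9 146.9  87.8 185. ] [687.2  98.6  28.9 687.2  98.4  60.1 214. ] [692.4 -37.4  28.6 691.6 -37.1  74.1 172. ]
foot ((445.0523681640625, 208.44223022460938), 46.01737976074219)
s1 86.9 [555.5 147.3] 32.2692985534668
s? 85.2 [587.1 171.8] 30.708330154418945
s5 59.5 [686.   96.8] 31.77920913696289
s3 73.3 [691.8 -37.6] 29.250499725341797
pin 59.8 [445.9 203.3] 16.811899185180664
pin rays [444.26789376 203.07809945  60.        ]
handle 333 [ 446.24878197 -256.75288187] [   0.80969656    0.5868488   446.24878    -256.75287   ] ((473.1182861328125, -239.26817321777344), (178.57794189453125, 22.570899963378906), 35.837772369384766)
[[-1.67, -2.17, 0.2, 0, 0, np.float64(0.063)], [-1.81, -2.06, 0.2, 0, 0, np.float64(0.063)], [-1.93, -1.94, 0.2, 0, 0, np.float64(0.063)], [-2.05, -1.82, 0.2, 0, 0, np.float64(0.063)], [-2.16, -1.68, 0.2,
[... 700 characters left out ...]
64(0.063)]]
[[-2.33, 0.49, 0.33, 0, 0, np.float64(0.059)], [-2.3, 0.63, 0.33, 0, 0, np.float64(0.059)], [-2.26, 0.76, 0.33, 0, 0, np.float64(0.059)], [-2.21, 0.9, 0.33, 0, 0, np.float64(0.059)], [-2.15, 1.02, 0.33, 0, 0, np.float64(0.059)]]
[[-2.09, 1.15, 0.33, 0, 0, np.float64(0.059)], [-2.01, 1.27, 0.33, 0, 0, np.float64(0.059)], [-1.94, 1.39, 0.33, 0, 0, np.float64(0.059)], [-1.85, 1.5, 0.33, 0, 0, np.float64(0.059)], [-1.76, 1.61, 0.33, 0, 0, np.float64(0.059)]]
[[-1.66, 1.71, 0.33, 0, 0, np.float64(0.059)], [-1.56, 1.8, 0.33, 0, 0, np.float64(0.059)], [-1.45, 1.89, 0.33, 0, 0, np.float64(0.059)], [-1.33, 1.97, 0.33, 0, 0, np.float64(0.059)], [-1.22, 2.05, 0.33, 0, 0, np.float64(0.059)]]
```

Candidates (top pixels) and choice:

| Pixel | What it is |
|---|---|
| (291,226) | Sleeve1, 88 mm, at (559,147) |
| (279,205) | Sleeve2, 81 mm, at (620,189) |
| (354,185) | Sleeve3, 74 mm, at (692,-37) |
| (311,186) | Sleeve5, 60 mm, at (687,98) |
| (346,218), (334,265) | Red and green decoys, not meant |

First I go above the wrench handle at (450,-254).

Emit:
jog_arm(steps=[[-1.71, -2.48, 0.2, 0, 0, 0], [-1.71, -2.48, 0.2, 0, 0, 0], [-1.71, -2.48, 0.2, 0, 0, 0], [-1.71, -2.48, 0.2, 0, 0, 0], [-1.71, -2.48, 0.2, 0, 0, 0]], grip=4.0)

```text
clock: 0.52
eef_pos: [283.2, 478.9, 230.1]
eef_rot: [-0.591, -3.085, 0.001]
contact_force: [1.3, 0.4, 0.1]
opening: 63.9
grip_force: 0.0
```

Emit:
jog_arm(steps=[[-1.71, -2.48, 0.2, 0, 0, 0], [-1.71, -2.48, 0.2, 0, 0, 0], [-1.71, -2.48, 0.2, 0, 0, 0], [-1.71, -2.48, 0.2, 0, 0, 0], [-1.71, -2.48, 0.2, 0, 0, 0]])

```text
clock: 0.93
eef_pos: [316.7, 332.1, 220.2]
eef_rot: [-0.591, -3.085, 0.0]
contact_force: [1.0, 0.0, -0.0]
opening: 40.1
grip_force: 0.0
```

Emit:
jog_arm(steps=[[-1.71, -2.48, 0.2, 0, 0, 0], [-1.71, -2.48, 0.2, 0, 0, 0], [-1.71, -2.48, 0.2, 0, 0, 0], [-1.71, -2.48, 0.2, 0, 0, 0], [-1.71, -2.48, 0.2, 0, 0, 0]])

```text
clock: 1.35
eef_pos: [350.2, 185.3, 210.4]
eef_rot: [0.591, 3.085, 0.0]
contact_force: [2.0, -0.8, -0.3]
opening: 40.2
grip_force: 0.0
```

Emit:
jog_arm(steps=[[-1.71, -2.48, 0.2, 0, 0, 0], [-1.71, -2.48, 0.2, 0, 0, 0], [-1.71, -2.48, 0.2, 0, 0, 0], [-1.71, -2.48, 0.2, 0, 0, 0], [-1.71, -2.48, 0.2, 0, 0, 0]])

```text
clock: 1.77
eef_pos: [383.8, 38.4, 200.5]
eef_rot: [0.591, 3.085, 0.0]
contact_force: [0.9, 0.1, 0.1]
opening: 40.1
grip_force: 0.0
```

Emit:
jog_arm(steps=[[-1.71, -2.48, 0.2, 0, 0, 0], [-1.71, -2.48, 0.2, 0, 0, 0], [-1.71, -2.48, 0.2, 0, 0, 0], [-1.71, -2.48, 0.2, 0, 0, 0], [-1.71, -2.48, 0.2, 0, 0, 0]])

```text
clock: 2.18
eef_pos: [417.4, -108.6, 190.5]
eef_rot: [0.592, 3.085, 0.0]
contact_force: [-0.4, 0.9, 0.3]
opening: 39.7
grip_force: 0.0
```

Emit:
jog_arm(steps=[[-1.71, -2.48, 0.2, 0, 0, 0], [-1.71, -2.48, 0.2, 0, 0, 0], [-1.71, -2.48, 0.2, 0, 0, 0], [-1.71, -2.48, 0.2, 0, 0, 0], [-1.71, -2.48, 0.2, 0, 0, 0]])

```text
clock: 2.6
eef_pos: [451.0, -255.4, 180.2]
eef_rot: [-0.592, -3.085, -0.0]
contact_force: [-0.3, -0.3, 0.5]
opening: 40.1
grip_force: 0.0
```

Emit:
jog_arm(steps=[[0, 0, 0, 0, 0, 0.107], [0, 0, 0, 0, 0, 0.107], [0, 0, 0, 0, 0, 0.107], [0, 0, 0, 0, 0, 0.107], [0, 0, 0, 0, 0, 0.107]])

```text
clock: 3.02
eef_pos: [451.0, -253.8, 180.3]
eef_rot: [-1.393, -2.815, -0.0]
contact_force: [0.0, 0.1, 1.0]
opening: 40.0
grip_force: 0.0
```

Emit:
jog_arm(steps=[[0, 0, 0, 0, 0, 0.107], [0, 0, 0, 0, 0, 0.107], [0, 0, 0, 0, 0, 0.107], [0, 0, 0, 0, 0, 0.107], [0, 0, 0, 0, 0, 0.107]])

```text
clock: 3.43
eef_pos: [451.0, -253.7, 180.4]
eef_rot: [-2.088, -2.347, 0.0]
contact_force: [0.1, 0.1, 0.4]
opening: 40.2
grip_force: 0.0
```

Emit:
jog_arm(steps=[[0, 0, 0, 0, 0, 0.107], [0, 0, 0, 0, 0, 0.107], [0, 0, 0, 0, 0, 0.107], [0, 0, 0, 0, 0, 0.107], [0, 0, 0, 0, 0, 0.107]])

```text
clock: 3.85
eef_pos: [451.0, -253.8, 180.4]
eef_rot: [-2.634, -1.712, 0.0]
contact_force: [-0.6, 0.6, 0.5]
opening: 40.1
grip_force: 0.0
```

Emit:
jog_arm(steps=[[0, 0, 0, 0, 0, 0.107], [0, 0, 0, 0, 0, 0.107], [0, 0, 0, 0, 0, 0.107], [0, 0, 0, 0, 0, 0.107], [0, 0, 0, 0, 0, 0.107]])

```text
clock: 4.27
eef_pos: [451.0, -253.7, 180.3]
eef_rot: [-2.993, -0.954, 0.001]
contact_force: [0.3, 0.1, -0.2]
opening: 40.0
grip_force: 0.0
```

```bash
cat > st.py <<'E'
from h import *
o=arm.get_obs();p,R=tool();print(round(o["clock"],2),p.round(1),"yaw",np.arctan2(R[1,0],R[0,0]).round(3),"tilt",R[:,2].round(3),"F",o["contact_force"].round(1),"open",round(o["opening"],1),"g",round(o["grip_force"],1))
E
python3 st.py
```

```text
4.27 [ 451.  -253.7  180.3] yaw 0.617 tilt [-0.  0. -1.] F [ 0.3  0.1 -0.2] open 40.0 g 0.0
```

Emit:
jog_arm(steps=[[0, 0, 1.8, 0, 0, 0], [0, 0, 1.8, 0, 0, 0], [0, 0, 1.8, 0, 0, 0], [0, 0, 1.9, 0, 0, 0], [0, 0, 1.9, 0, 0, 0]])

```text
clock: 4.68
eef_pos: [450.9, -253.7, 87.6]
eef_rot: [-2.99, -0.963, 0.0]
contact_force: [-0.2, 0.6, -0.5]
opening: 40.1
grip_force: 0.0
```

Emit:
jog_arm(steps=[[0.04, -1.1, 0, 0, 0, 0.08], [0.04, -1.1, 0, 0, 0, 0.08], [0.04, -1.1, 0, 0, 0, 0.08], [0.04, -1.1, 0, 0, 0, 0.08], [0.04, -1.1, 0, 0, 0, 0.08]])

```text
clock: 5.1
eef_pos: [428.0, -203.7, 88.3]
eef_rot: [3.123, 0.343, -0.001]
contact_force: [1.1, -2.0, -1.5]
opening: 40.0
grip_force: 1.1
```

Emit:
jog_arm(steps=[[0.02, -0.7, 0, 0, 0, 0.05], [0.02, -0.7, 0, 0, 0, 0.05], [0.02, -0.7, 0, 0, 0, 0.05], [0.02, -0.7, 0, 0, 0, 0.05], [0, 0, 0, 0, 0, 0]])

```text
clock: 5.52
eef_pos: [424.9, -175.6, 88.4]
eef_rot: [-3.141, -0.033, 0.001]
contact_force: [-0.0, -1.4, -1.1]
opening: 40.2
grip_force: 0.8
```

Emit:
jog_arm(steps=[[0, -0.28, 0, 0, 0, 0.02], [0, -0.28, 0, 0, 0, 0.02], [0, -0.28, 0, 0, 0, 0.02], [0, -0.28, 0, 0, 0, 0.02], [0, -0.28, 0, 0, 0, 0.02]])

```text
clock: 5.93
eef_pos: [425.3, -162.5, 88.5]
eef_rot: [3.139, -0.12, -0.001]
contact_force: [-0.9, -2.0, 0.4]
opening: 40.2
grip_force: 1.1
```

Emit:
jog_arm(steps=[[0, -0.28, 0, 0, 0, 0.02], [0, -0.28, 0, 0, 0, 0.02], [0, -0.28, 0, 0, 0, 0.02], [0, -0.28, 0, 0, 0, 0.02], [0, -0.28, 0, 0, 0, 0.02]])

```text
clock: 6.35
eef_pos: [426.9, -148.6, 88.4]
eef_rot: [3.129, -0.277, -0.001]
contact_force: [-1.5, -1.6, 0.2]
opening: 40.1
grip_force: 1.1
```

Emit:
jog_arm(steps=[[0, -0.28, 0, 0, 0, 0.02], [0, -0.28, 0, 0, 0, 0.02], [0, -0.28, 0, 0, 0, 0.02], [0, -0.28, 0, 0, 0, 0.02], [0, -0.28, 0, 0, 0, 0.02]])

```text
clock: 6.77
eef_pos: [429.8, -134.9, 88.4]
eef_rot: [3.111, -0.433, -0.001]
contact_force: [-1.8, -2.2, -0.7]
opening: 39.9
grip_force: 1.1
```

Emit:
jog_arm(steps=[[0, -0.28, 0, 0, 0, 0.02], [0, -0.28, 0, 0, 0, 0.02], [0, -0.28, 0, 0, 0, 0.02], [0, -0.28, 0, 0, 0, 0.02], [0, -0.28, 0, 0, 0, 0.02]])

```text
clock: 7.18
eef_pos: [434.2, -121.6, 88.4]
eef_rot: [3.086, -0.588, -0.001]
contact_force: [-2.4, -1.5, -0.2]
opening: 39.7
grip_force: 1.1
```

Emit:
jog_arm(steps=[[0, -0.28, 0, 0, 0, 0.02], [0, -0.28, 0, 0, 0, 0.02], [0, -0.28, 0, 0, 0, 0.02], [0, -0.28, 0, 0, 0, 0.02], [0, -0.28, 0, 0, 0, 0.02]])

```text
clock: 7.6
eef_pos: [439.5, -109.3, 88.3]
eef_rot: [3.051, -0.741, -0.002]
contact_force: [-5.9, -9.0, 0.9]
opening: 40.3
grip_force: 5.0
```

Emit:
jog_arm(steps=[[0, -0.24, 0, 0, 0, 0.02], [0, -0.24, 0, 0, 0, 0.02], [0, -0.24, 0, 0, 0, 0.02], [0, -0.24, 0, 0, 0, 0.02], [0, -0.24, 0, 0, 0, 0.02]])

```text
clock: 8.02
eef_pos: [445.1, -99.2, 88.1]
eef_rot: [3.01, -0.892, -0.004]
contact_force: [-8.9, -8.8, 1.4]
opening: 39.8
grip_force: 6.2
```

Emit:
jog_arm(steps=[[0, -0.22, 0, 0, 0, 0.02], [0, -0.22, 0, 0, 0, 0.02], [0, -0.22, 0, 0, 0, 0.02], [0, -0.22, 0, 0, 0, 0.02], [0, 0, 0, 0, 0, 0]])

```text
clock: 8.43
eef_pos: [450.1, -91.8, 88.0]
eef_rot: [2.971, -1.012, -0.004]
contact_force: [-8.2, -8.5, 1.4]
opening: 40.2
grip_force: 6.5
```

```bash
python3 - <<'E'
from h import *
im,d=arm.get_image("top");P=cloud("top",d)
cv2.imwrite("pics/w1.png",cv2.resize(im[190:310,360:480],None,fx=5,fy=5)[:,:,::-1])
im2,_=arm.get_image("side");cv2.imwrite("pics/w2.png",cv2.resize(im2[200:340,190:370],None,fx=4,fy=4)[:,:,::-1])
E
python3 st.py
```

```text
8.53 [450.  -91.9  88. ] yaw -0.655 tilt [-0.003 -0.002 -1.   ] F [-9.9 -9.3  1.8] open 40.5 g 6.4
```

View pics/w2.png

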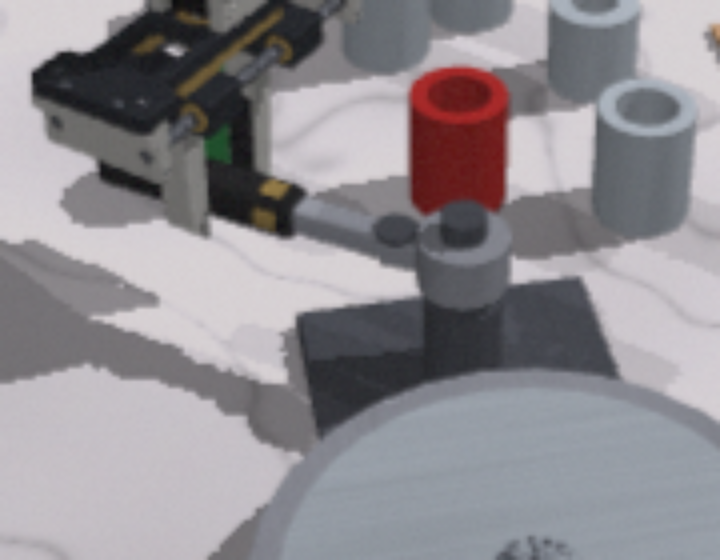

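The crop shows the handle bent at its hinge at (395,230), with the fingers straddling the rubber at (200,190). The force has levelled at about 13 N. I nudge slightly on, then back off.

Emit:
jog_arm(steps=[[0, -0.2, 0, 0, 0, 0.02], [0, 0, 0, 0, 0, 0], [0, 0.3, 0, 0, 0, -0.02], [0, 0.5, 0, 0, 0, -0.05], [0, 0.6, 0, 0, 0, -0.05]])

```text
clock: 8.95
eef_pos: [443.4, -101.8, 88.3]
eef_rot: [3.02, -0.857, -0.001]
contact_force: [-1.7, -11.4, -1.3]
opening: 40.2
grip_force: 5.7
```

Emit:
jog_arm(steps=[[0, 0.7, 0, 0, 0, -0.05], [0, 0.7, 0, 0, 0, -0.05], [0, 0.7, 0, 0, 0, -0.05], [0, 0.4, 0, 0, 0, -0.03], [0, 0, 0, 0, 0, 0]])

```text
clock: 9.37
eef_pos: [431.9, -123.3, 88.6]
eef_rot: [3.087, -0.585, -0.0]
contact_force: [0.3, 0.8, -0.0]
opening: 40.2
grip_force: 0.0
```

Emit:
jog_arm(steps=[[0, 0, 0, 0, 0, 0], [0, 0, 0, 0, 0, 0], [0, 0, -1, 0, 0, 0], [0, 0, -2, 0, 0, 0], [0, 0, -3, 0, 0, 0]], grip=9.0)

```text
clock: 9.78
eef_pos: [431.3, -122.0, 148.0]
eef_rot: [-3.085, 0.589, 0.005]
contact_force: [1.0, -0.4, -0.5]
opening: 69.0
grip_force: 0.0
```

Emit:
jog_arm(steps=[[0, 0, -3, 0, 0, 0], [0, 0, -3, 0, 0, 0], [0, 0, 0, 0, 0, 0], [0, 0, 0, 0, 0, 0], [0, 0, 0, 0, 0, 0]])

```text
clock: 10.2
eef_pos: [432.1, -122.4, 208.4]
eef_rot: [-3.086, 0.589, 0.0]
contact_force: [-0.6, 0.3, -0.8]
opening: 89.9
grip_force: 0.0
```

```bash
cat >> h.py <<'E'
def find(im,d):
    "free-standing grey rings: blobs of depth points in the 55..95 mm band, low saturation, radius 26..32"
    P=cloud("top",d);hs=cv2.cvtColor(im,cv2.COLOR_RGB2HSV)
    out=[]
    for h in(88,81,74,67,60):
        m=((P[:,:,2]>h-4)&(P[:,:,2]<h+4)&(hs[:,:,1]<60)&(im.max(2)>120)).astype(np.uint8)
        m=cv2.morphologyEx(m,cv2.MORPH_CLOSE,np.ones((3,3)))
        n,l,s,c=cv2.connectedComponentsWithStats(m)
        for i in range(1,n):
            if s[i,4]<60: continue
            q=P[(l==i)&(P[:,:,2]>h-4)&(P[:,:,2]<h+4)];(x,y),r=cv2.minEnclosingCircle(q[:,:2].astype(np.float32))
            if 26<r<32: out.append((h,round(x,1),round(y,1),round(r,1),int(s[i,4]),round(float(q[:,2].mean()),1)))
    return out
E
python3 - <<'E'
from h import *
f=np.load("pics/top0.npz");print(find(f["im"],f["d"]))
im,d=arm.get_image("top");cv2.imwrite("pics/t1.png",im[:,:,::-1]);print(find(im,d))
P=cloud("top",d);m=(P[:,:,2]>85)&(P[:,:,2]<106)&(im.max(2)<60);m[:,:385]=0;m[:,460:]=0;m[:210]=0;print(m.sum())
E
python3 st.py
```

```text
[(88, 559.8, 147.1, 28.1, 162, 87.9), (81, 621.2, 189.5, 28.5, 211, 81.1), (74, 692.7, -37.3, 28.5, 160, 74.2), (60, 687.8, 98.4, 28.8, 198, 60.1)]
[(88, 559.1, 147.5, 28.6, 167, 88.1), (81, 621.3, 189.5, 28.8, 221, 81.1), (74, 693.3, -36.9, 28.8, 164, 74.3), (60, 687.7, 98.3, 28.8, 203, 60.0)]
10
10.25 [ 431.9 -122.4  207.8] yaw -0.377 tilt [-0.001  0.    -1.   ] F [-0.8  0.7 -0.2] open 90.1 g 0.0
```

View pics/t1.png

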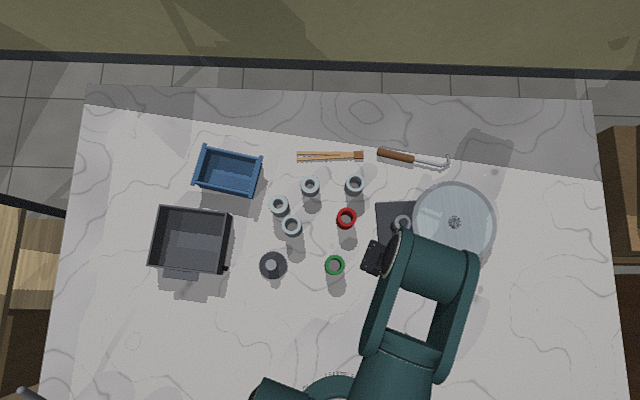

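The overview shows the four sleeves unmoved and the wrench released under the arm. Next is sleeve1, fingers perpendicular to the line to sleeve2.

Emit:
jog_arm(steps=[[0, 0, 0, 0, 0, -0.098], [0, 0, 0, 0, 0, -0.098], [0, 0, 0, 0, 0, -0.098], [0, 0, 0, 0, 0, -0.098], [0, 0, 0, 0, 0, -0.098]])

```text
clock: 10.67
eef_pos: [431.8, -122.4, 207.3]
eef_rot: [-3.135, -0.185, 0.003]
contact_force: [0.9, 0.3, -0.8]
opening: 90.0
grip_force: 0.0
```

Emit:
jog_arm(steps=[[0, 0, 0, 0, 0, -0.098], [0, 0, 0, 0, 0, -0.098], [0, 0, 0, 0, 0, -0.098], [0, 0, 0, 0, 0, -0.098], [0, 0, 0, 0, 0, -0.098]])

```text
clock: 11.08
eef_pos: [431.8, -122.4, 207.3]
eef_rot: [-2.996, -0.939, 0.003]
contact_force: [0.5, -0.1, 0.1]
opening: 89.8
grip_force: 0.0
```

Emit:
jog_arm(steps=[[2.57, -1.5, 0, 0, 0, 0], [2.57, -1.5, 0, 0, 0, 0], [2.57, -1.5, 0, 0, 0, 0], [2.57, -1.5, 0, 0, 0, 0], [2.57, -1.5, 0, 0, 0, 0]])

```text
clock: 11.5
eef_pos: [495.4, 13.5, 207.4]
eef_rot: [-2.999, -0.932, 0.003]
contact_force: [0.9, 0.1, -0.7]
opening: 90.1
grip_force: 0.0
```

Emit:
jog_arm(steps=[[2.57, -1.5, 0, 0, 0, 0], [2.57, -1.5, 0, 0, 0, 0], [2.57, -1.5, 0, 0, 0, 0], [2.57, -1.5, 0, 0, 0, 0], [2.57, -1.5, 0, 0, 0, 0]])

```text
clock: 11.92
eef_pos: [558.8, 148.2, 207.1]
eef_rot: [-3.0, -0.933, 0.003]
contact_force: [0.3, 0.2, 0.1]
opening: 90.0
grip_force: 0.0
```

```bash
python3 st.py
```

```text
11.92 [558.8 148.2 207.1] yaw 0.603 tilt [-0.002 -0.    -1.   ] F [0.3 0.2 0.1] open 90.0 g 0.0
```

Emit:
jog_arm(steps=[[0, 0, 2.8, 0, 0, 0], [0, 0, 2.8, 0, 0, 0], [0, 0, 2.8, 0, 0, 0], [0, 0, 2.8, 0, 0, 0], [0, 0, 2.4, 0, 0, 0]])

```text
clock: 12.33
eef_pos: [557.5, 146.6, 69.3]
eef_rot: [-3.0, -0.933, 0.005]
contact_force: [-0.3, -0.3, -0.6]
opening: 90.0
grip_force: 0.0
```

Emit:
jog_arm(steps=[[0, 0, 0, 0, 0, 0], [0, 0, 0, 0, 0, 0], [0, 0, 0, 0, 0, 0], [0, 0, 0, 0, 0, 0], [0, 0, 0, 0, 0, 0]], grip=5.0, squeeze=25)

```text
clock: 12.75
eef_pos: [559.5, 146.8, 74.3]
eef_rot: [3.0, 0.933, 0.003]
contact_force: [-1.5, 2.3, 2.6]
opening: 61.5
grip_force: 1.3
```

Emit:
jog_arm(steps=[[0, 0, 0, 0, 0, 0], [0, 0, 0, 0, 0, 0], [0, 0, 0, 0, 0, 0], [0, 0, 0, 0, 0, 0], [0, 0, -1, 0, 0, 0]])

```text
clock: 13.17
eef_pos: [558.2, 146.5, 81.9]
eef_rot: [-3.0, -0.933, 0.003]
contact_force: [-0.1, -0.6, -2.0]
opening: 56.9
grip_force: 24.9
```

Emit:
jog_arm(steps=[[0, 0, -2, 0, 0, 0], [0, 0, -2, 0, 0, 0], [0, 0, -2, 0, 0, 0], [0, 0, -2, 0, 0, 0], [0, 0, 0, 0, 0, 0]])

```text
clock: 13.58
eef_pos: [560.1, 146.9, 167.7]
eef_rot: [2.999, 0.932, 0.009]
contact_force: [1.0, 0.4, -0.7]
opening: 57.5
grip_force: 24.9
```

Emit:
jog_arm(steps=[[-1.24, -2.22, 0, 0, 0, 0], [-1.24, -2.22, 0, 0, 0, 0], [-1.24, -2.22, 0, 0, 0, 0], [-1.24, -2.22, 0, 0, 0, 0], [-1.24, -2.22, 0, 0, 0, 0]])

```text
clock: 14.0
eef_pos: [443.5, 203.1, 162.1]
eef_rot: [3.0, 0.932, -0.001]
contact_force: [-0.1, -0.3, -1.4]
opening: 57.7
grip_force: 24.9
```

Emit:
jog_arm(steps=[[0, 0, 0, 0, 0, 0], [0, 0, 0, 0, 0, 0], [0, 0, 0, 0, 0, 0], [0, 0, 0, 0, 0, 0], [0, 0, 0, 0, 0, 0]])

```text
clock: 14.42
eef_pos: [445.3, 202.6, 162.4]
eef_rot: [3.0, 0.932, -0.001]
contact_force: [-0.2, -0.2, -1.9]
opening: 57.3
grip_force: 24.9
```

```bash
python3 - <<'E'
from h import *
im,d=arm.get_image("side");cv2.imwrite("pics/s1.png",cv2.resize(im[100:260,150:350],None,fx=4,fy=3.75)[:,:,::-1])
S=cloud("side",d);m=(np.hypot(S[:,:,0]-444,S[:,:,1]-203)<45)&(S[:,:,2]>75);hs=cv2.cvtColor(im,cv2.COLOR_RGB2HSV)
print("low z",np.percentile(S[m][:,2],[0,1,2,5]))
E
python3 st.py
```

```text
low z [ 85.84059207  91.05809984  94.00814454 105.19742752]
14.47 [445.3 202.6 162.4] yaw 0.602 tilt [-0. -0. -1.] F [ 0.7 -0.1 -1.7] open 57.4 g 24.9
```

View pics/s1.png

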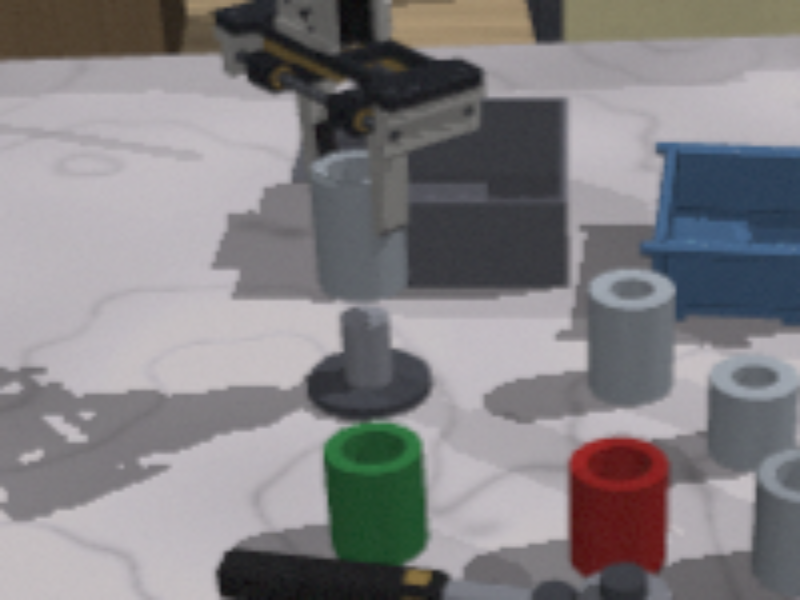

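The crop shows sleeve1 gripped, directly over the pin (365,320). I lower it.

Emit:
jog_arm(steps=[[0, 0, 1, 0, 0, 0], [0, 0, 1, 0, 0, 0], [0, 0, 0.5, 0, 0, 0], [0, 0, 0.2, 0, 0, 0], [0, 0, 0.2, 0, 0, 0]])

```text
clock: 14.88
eef_pos: [444.6, 202.8, 132.9]
eef_rot: [3.0, 0.932, -0.001]
contact_force: [0.5, 0.1, -2.0]
opening: 57.0
grip_force: 24.9
```

Emit:
jog_arm(steps=[[0, 0, 0.2, 0, 0, 0], [0, 0, 0.2, 0, 0, 0], [0, 0, 0.2, 0, 0, 0], [0, 0, 0, 0, 0, 0], [0, 0, 0, 0, 0, 0]])

```text
clock: 15.3
eef_pos: [444.8, 202.9, 127.7]
eef_rot: [-3.0, -0.933, -0.0]
contact_force: [0.3, 0.3, -2.1]
opening: 57.4
grip_force: 24.9
```

Emit:
jog_arm(steps=[[0, 0, 0.5, 0, 0, 0], [0, 0, 0.5, 0, 0, 0], [0, 0, 0.5, 0, 0, 0], [0, 0, 0.5, 0, 0, 0], [0, 0, 0, 0, 0, 0]])

```text
clock: 15.72
eef_pos: [444.3, 202.7, 106.2]
eef_rot: [3.0, 0.933, -0.003]
contact_force: [0.5, -0.2, -1.7]
opening: 57.3
grip_force: 24.9
```

Emit:
jog_arm(steps=[[0, 0, 0.5, 0, 0, 0], [0, 0, 0.5, 0, 0, 0], [0, 0, 0.5, 0, 0, 0], [0, 0, 0.5, 0, 0, 0], [0, 0, 0, 0, 0, 0]])

```text
clock: 16.13
eef_pos: [444.4, 202.8, 86.4]
eef_rot: [3.0, 0.933, -0.002]
contact_force: [0.2, -0.3, -1.8]
opening: 57.3
grip_force: 24.9
```

Emit:
jog_arm(steps=[[0, 0, 0.2, 0, 0, 0], [0, 0, 0.2, 0, 0, 0], [0, 0, 0.1, 0, 0, 0], [0, 0, 0.1, 0, 0, 0], [0, 0, 0, 0, 0, 0]])

```text
clock: 16.55
eef_pos: [445.4, 203.2, 84.0]
eef_rot: [-3.0, -0.933, -0.003]
contact_force: [-9.4, -4.1, 23.1]
opening: 56.8
grip_force: 25.2
```

Emit:
jog_arm(steps=[[0, 0, -0.2, 0, 0, 0], [0, 0, 0, 0, 0, 0], [0, 0, 0, 0, 0, 0], [0, 0, 0, 0, 0, 0], [0, 0, 0, 0, 0, 0]], grip=7.0)

```text
clock: 16.97
eef_pos: [444.7, 202.9, 83.4]
eef_rot: [3.0, 0.933, -0.0]
contact_force: [0.5, -1.1, -1.2]
opening: 69.8
grip_force: 0.0
```

Emit:
jog_arm(steps=[[0, 0, 0, 0, 0, 0], [0, 0, 0, 0, 0, 0], [0, 0, 0, 0, 0, 0], [0, 0, 0, 0, 0, 0], [0, 0, 0, 0, 0, 0]])

```text
clock: 17.38
eef_pos: [444.8, 202.9, 83.6]
eef_rot: [3.0, 0.933, -0.0]
contact_force: [0.4, 0.8, 0.5]
opening: 69.7
grip_force: 0.0
```

```bash
python3 - <<'E'
from h import *
im,d=arm.get_image("side");cv2.imwrite("pics/s2.png",im[:,:,::-1]);S=cloud("side",d)
m=(np.hypot(S[:,:,0]-444,S[:,:,1]-203)<40);hs=cv2.cvtColor(im,cv2.COLOR_RGB2HSV)
im2,d2=arm.get_image("top");print(find(im2,d2))
E
python3 st.py
```

```text
[(81, 621.2, 189.8, 28.8, 224, 81.2), (74, 736.1, -51.8, 28.7, 153, 74.1), (60, 687.5, 98.3, 28.8, 198, 60.1)]
17.48 [444.8 202.9  83.6] yaw 0.603 tilt [-0.  0. -1.] F [ 0.5 -0.7  0.8] open 70.3 g 0.0
```

Sleeve1 stands at the pin's foot. Sleeve3 was knocked and is now at (736,-52). I regrip sleeve1 and take it to the plate.

Emit:
jog_arm(steps=[[0, 0, 0, 0, 0, 0], [0, 0, 0, 0, 0, 0], [0, 0, 0, 0, 0, 0], [0, 0, 0, 0, 0, 0], [0, 0, 0, 0, 0, 0]], grip=5.0)

```text
clock: 17.9
eef_pos: [444.8, 202.9, 83.6]
eef_rot: [3.0, 0.933, 0.0]
contact_force: [0.2, 0.7, -0.8]
opening: 56.7
grip_force: 24.8
```

Emit:
jog_arm(steps=[[0, 0, -1, 0, 0, 0], [0, 0, -1, 0, 0, 0], [0, 0, -1, 0, 0, 0], [0, 0, -1, 0, 0, 0], [0, 0, -1, 0, 0, 0]])

```text
clock: 18.32
eef_pos: [445.0, 203.0, 135.3]
eef_rot: [-3.0, -0.933, -0.001]
contact_force: [-0.2, -0.1, -1.7]
opening: 56.6
grip_force: 24.8
```

Emit:
jog_arm(steps=[[0, 0, -2, 0, 0, 0], [0, 0, -2, 0, 0, 0], [0, 0, -2, 0, 0, 0], [0, 0, -2, 0, 0, 0], [0, 0, -2, 0, 0, 0]])

```text
clock: 18.73
eef_pos: [444.7, 202.9, 235.6]
eef_rot: [-3.0, -0.933, -0.001]
contact_force: [0.0, 0.8, -0.7]
opening: 56.8
grip_force: 24.8
```

Emit:
jog_arm(steps=[[-0.75, 2.64, 0, 0, 0, 0], [-0.75, 2.64, 0, 0, 0, 0], [-0.75, 2.64, 0, 0, 0, 0], [-0.75, 2.64, 0, 0, 0, 0], [-0.75, 2.64, 0, 0, 0, 0]])

```text
clock: 19.15
eef_pos: [488.9, 71.7, 234.7]
eef_rot: [3.0, 0.933, 0.001]
contact_force: [-0.6, 0.4, -1.3]
opening: 56.9
grip_force: 24.8
```

Emit:
jog_arm(steps=[[-0.75, 2.64, 0, 0, 0, 0], [-0.75, 2.64, 0, 0, 0, 0], [-0.75, 2.64, 0, 0, 0, 0], [-0.75, 2.64, 0, 0, 0, 0], [-0.75, 2.64, 0, 0, 0, 0]])

```text
clock: 19.57
eef_pos: [532.9, -58.5, 234.6]
eef_rot: [3.0, 0.932, 0.001]
contact_force: [1.0, 0.4, -2.5]
opening: 57.1
grip_force: 24.8
```

Emit:
jog_arm(steps=[[-0.75, 2.64, 0, 0, 0, 0], [-0.75, 2.64, 0, 0, 0, 0], [-0.75, 2.64, 0, 0, 0, 0], [-0.75, 2.64, 0, 0, 0, 0], [-0.75, 2.64, 0, 0, 0, 0]])

```text
clock: 19.98
eef_pos: [576.9, -188.5, 234.5]
eef_rot: [3.0, 0.932, 0.001]
contact_force: [-0.5, -0.2, -0.7]
opening: 57.1
grip_force: 24.8
```

Emit:
jog_arm(steps=[[-0.75, 2.64, 0, 0, 0, 0], [-0.75, 2.64, 0, 0, 0, 0], [-0.75, 2.64, 0, 0, 0, 0], [-0.75, 2.64, 0, 0, 0, 0], [-0.75, 2.64, 0, 0, 0, 0]])

```text
clock: 20.4
eef_pos: [620.9, -318.4, 234.5]
eef_rot: [3.0, 0.932, 0.0]
contact_force: [0.5, 1.3, -0.6]
opening: 57.0
grip_force: 24.8
```

```bash
python3 st.py
```

```text
20.4 [ 620.9 -318.4  234.5] yaw 0.603 tilt [ 0. -0. -1.] F [ 0.5  1.3 -0.6] open 57.0 g 24.8
```

Emit:
jog_arm(steps=[[0, 0, 2.6, 0, 0, 0], [0, 0, 2.6, 0, 0, 0], [0, 0, 2.6, 0, 0, 0], [0, 0, 2.0, 0, 0, 0], [0, 0, 1.4, 0, 0, 0]])

```text
clock: 20.82
eef_pos: [620.1, -316.9, 119.9]
eef_rot: [-2.999, -0.932, 0.002]
contact_force: [0.1, -0.1, -0.9]
opening: 56.9
grip_force: 24.8
```

Emit:
jog_arm(steps=[[0, 0, 0.1, 0, 0, 0], [0, 0, 0.1, 0, 0, 0], [0, 0, 0.1, 0, 0, 0], [0, 0, 0.05, 0, 0, 0], [0, 0, 0, 0, 0, 0]])

```text
clock: 21.23
eef_pos: [620.9, -317.2, 119.2]
eef_rot: [2.999, 0.932, 0.001]
contact_force: [0.0, 0.0, -2.0]
opening: 57.0
grip_force: 24.8
```

Emit:
jog_arm(steps=[[0, 0, 0.1, 0, 0, 0], [0, 0, 0.05, 0, 0, 0], [0, 0, 0, 0, 0, 0], [0, 0, 0, 0, 0, 0], [0, 0, 0, 0, 0, 0]])

```text
clock: 21.65
eef_pos: [620.9, -317.2, 117.8]
eef_rot: [2.999, 0.932, 0.002]
contact_force: [-0.4, 1.0, 6.0]
opening: 57.1
grip_force: 24.8
```

Emit:
jog_arm(steps=[[0, 0, 0, 0, 0, 0], [0, 0, 0, 0, 0, 0], [0, 0, 0, 0, 0, 0], [0, 0, 0, 0, 0, 0], [0, 0, 0, 0, 0, 0]], grip=9.0)

```text
clock: 22.07
eef_pos: [620.6, -317.0, 116.6]
eef_rot: [-3.0, -0.933, 0.0]
contact_force: [0.3, 0.2, -0.1]
opening: 85.7
grip_force: 0.0
```

Emit:
jog_arm(steps=[[0, 0, -1.4, 0, 0, 0], [0, 0, -2, 0, 0, 0], [0, 0, -2.6, 0, 0, 0], [0, 0, -3, 0, 0, 0], [0, 0, -3, 0, 0, 0]])

```text
clock: 22.48
eef_pos: [620.3, -316.9, 238.9]
eef_rot: [3.0, 0.933, 0.0]
contact_force: [0.4, 1.1, -0.1]
opening: 89.9
grip_force: 0.0
```

Emit:
jog_arm(steps=[[1.44, -2.09, 0, 0, 0, 0], [1.44, -2.09, 0, 0, 0, 0], [1.44, -2.09, 0, 0, 0, 0], [1.44, -2.09, 0, 0, 0, 0], [1.44, -2.09, 0, 0, 0, 0]])

```text
clock: 22.9
eef_pos: [620.5, -189.0, 238.0]
eef_rot: [3.0, 0.932, 0.001]
contact_force: [0.2, 0.2, 0.6]
opening: 90.2
grip_force: 0.0
```

Emit:
jog_arm(steps=[[1.44, -2.09, 0, 0, 0, 0], [1.44, -2.09, 0, 0, 0, 0], [1.44, -2.09, 0, 0, 0, 0], [1.44, -2.09, 0, 0, 0, 0], [1.44, -2.09, 0, 0, 0, 0]])

```text
clock: 23.32
eef_pos: [620.6, -62.0, 238.0]
eef_rot: [3.0, 0.932, 0.001]
contact_force: [-0.4, -0.7, 0.8]
opening: 90.0
grip_force: 0.0
```

Emit:
jog_arm(steps=[[1.44, -2.09, 0, 0, 0, 0], [1.44, -2.09, 0, 0, 0, 0], [1.44, -2.09, 0, 0, 0, 0], [1.44, -2.09, 0, 0, 0, 0], [1.44, -2.09, 0, 0, 0, 0]])

```text
clock: 23.73
eef_pos: [620.6, 64.9, 238.0]
eef_rot: [3.0, 0.933, 0.001]
contact_force: [-0.1, -0.5, -0.4]
opening: 89.9
grip_force: 0.0
```

```bash
python3 st.py
python3 - <<'E'
from h import *
im,d=arm.get_image("top");print(find(im,d));P=cloud("top",d)
m=(P[:,:,2]>125)&(P[:,:,2]<142)&(np.hypot(P[:,:,0]-621,P[:,:,1]+317)<45);print("s1 on plate",cv2.minEnclosingCircle(P[m][:,:2].astype(np.float32)),m.sum(),np.median(P[m][:,2]))
E
```

```text
23.73 [620.6  64.9 238. ] yaw 0.603 tilt [ 0.001  0.    -1.   ] F [-0.1 -0.5 -0.4] open 89.9 g 0.0
[(81, 620.0, 190.5, 28.4, 178, 81.1)]
s1 on plate ((621.4879760742188, -317.6443786621094), 29.422304153442383) 223 133.08433165250102
```

Emit:
jog_arm(steps=[[1.42, -2.05, 0, 0, 0, 0], [1.42, -2.05, 0, 0, 0, 0], [1.42, -2.05, 0, 0, 0, 0], [1.42, -2.05, 0, 0, 0, 0], [1.42, -2.05, 0, 0, 0, 0]])

```text
clock: 24.2
eef_pos: [621.1, 189.4, 237.9]
eef_rot: [3.0, 0.932, 0.001]
contact_force: [-0.9, -0.1, -0.3]
opening: 90.5
grip_force: 0.0
```

Emit:
jog_arm(steps=[[0, 0, 3.5, 0, 0, 0], [0, 0, 3.5, 0, 0, 0], [0, 0, 3.5, 0, 0, 0], [0, 0, 3.5, 0, 0, 0], [0, 0, 3.4, 0, 0, 0]])

```text
clock: 24.62
eef_pos: [621.2, 188.3, 62.1]
eef_rot: [3.0, 0.933, 0.001]
contact_force: [0.4, -0.6, -0.2]
opening: 90.3
grip_force: 0.0
```

Emit:
jog_arm(steps=[[0, 0, 0, 0, 0, 0], [0, 0, 0, 0, 0, 0], [0, 0, 0, 0, 0, 0], [0, 0, 0, 0, 0, 0], [0, 0, 0, 0, 0, 0]], grip=5.0)

```text
clock: 25.03
eef_pos: [622.2, 188.6, 65.4]
eef_rot: [3.0, 0.933, 0.005]
contact_force: [-1.0, -0.9, 0.3]
opening: 61.3
grip_force: 0.6
```

Emit:
jog_arm(steps=[[0, 0, 0, 0, 0, 0], [0, 0, 0, 0, 0, 0], [0, 0, 0, 0, 0, 0], [0, 0, 0, 0, 0, 0], [0, 0, 0, 0, 0, 0]])

```text
clock: 25.45
eef_pos: [621.9, 188.7, 64.8]
eef_rot: [-3.0, -0.933, -0.004]
contact_force: [-2.4, 0.6, 8.5]
opening: 56.8
grip_force: 25.0
```

Emit:
jog_arm(steps=[[0, 0, -2, 0, 0, 0], [0, 0, -2, 0, 0, 0], [0, 0, -2, 0, 0, 0], [0, 0, -2, 0, 0, 0], [0, 0, -1, 0, 0, 0]])

```text
clock: 25.87
eef_pos: [621.8, 188.5, 156.0]
eef_rot: [3.0, 0.933, 0.005]
contact_force: [0.7, 0.5, -1.2]
opening: 56.6
grip_force: 25.0
```

```bash
python3 st.py
```

```text
25.87 [621.8 188.5 156. ] yaw 0.603 tilt [ 0.003  0.001 -1.   ] F [ 0.7  0.5 -1.2] open 56.6 g 25.0
```

Emit:
jog_arm(steps=[[-1.38, -1.12, 0, 0, 0, 0], [-1.38, -1.12, 0, 0, 0, 0], [-1.38, -1.12, 0, 0, 0, 0], [-1.38, -1.12, 0, 0, 0, 0], [-1.38, -1.12, 0, 0, 0, 0]])

```text
clock: 26.28
eef_pos: [531.6, 195.3, 152.5]
eef_rot: [3.0, 0.932, -0.0]
contact_force: [0.9, -0.8, -2.3]
opening: 56.5
grip_force: 25.0
```

Emit:
jog_arm(steps=[[-1.38, -1.12, 0, 0, 0, 0], [-1.38, -1.12, 0, 0, 0, 0], [-1.38, -1.12, 0, 0, 0, 0], [-1.38, -1.12, 0, 0, 0, 0], [-1.38, -1.12, 0, 0, 0, 0]])

```text
clock: 26.7
eef_pos: [443.0, 202.3, 152.6]
eef_rot: [3.0, 0.933, 0.0]
contact_force: [-0.3, 0.5, -2.3]
opening: 56.3
grip_force: 25.0
```

Emit:
jog_arm(steps=[[0, 0, 0.8, 0, 0, 0], [0, 0, 0.8, 0, 0, 0], [0, 0, 0.6, 0, 0, 0], [0, 0, 0.2, 0, 0, 0], [0, 0, 0.2, 0, 0, 0]])

```text
clock: 27.12
eef_pos: [444.2, 202.2, 125.8]
eef_rot: [3.0, 0.932, -0.002]
contact_force: [0.2, -1.0, -1.3]
opening: 56.6
grip_force: 25.0
```

Emit:
jog_arm(steps=[[0, 0, 0.1, 0, 0, 0], [0, 0, 0.1, 0, 0, 0], [0, 0, 0.1, 0, 0, 0], [0, 0, 0.1, 0, 0, 0], [0, 0, 0, 0, 0, 0]])

```text
clock: 27.53
eef_pos: [444.5, 202.5, 124.7]
eef_rot: [-3.0, -0.932, -0.002]
contact_force: [-7.1, -2.7, 18.2]
opening: 56.3
grip_force: 25.0
```

Sleeve2 stops on the pin top (18 N at TCP 124.7, sleeve end at z≈60), so it goes in the bin. I check the bin's position.

```bash
python3 - <<'E'
from h import *
f=np.load("pics/top0.npz");im,d=f["im"],f["d"];P=cloud("top",d)
m=(P[:,:,2]>1)&(P[:,:,2]<9)&(im.max(2)<110);m[:,:140]=0;m[:,245:]=0;m[:195]=0;m[285:]=0
m=cv2.morphologyEx(m.astype(np.uint8),cv2.MORPH_OPEN,np.ones((3,3)))>0
q=P[m][:,:2].astype(np.float32);print("floor",cv2.minAreaRect(q),len(q),q.min(0),q.max(0))
m=(P[:,:,2]>71)&(P[:,:,2]<80);m[:,:140]=0;m[:,245:]=0;m[:195]=0;m[285:]=0
q=P[m][:,:2];print(np.percentile(q,[2,98],axis=0),len(q))
print([ray("top",u,v,75).round(0)[:2].tolist() for u,v in[(160,206),(232,213),(226,270),(149,266)]])
E
python3 st.py
```

```text
floor ((514.703369140625, 454.6655578613281), (172.88998413085938, 170.53591918945312), 84.35221862792969) 2735 [422.6858  362.75873] [603.6916  547.08765]
[[399.23349358 339.80746747]
 [608.03842215 548.29505123]] 767
[[605.0, 531.0], [589.0, 322.0], [426.0, 327.0], [432.0, 543.0]]
27.53 [444.5 202.5 124.7] yaw 0.603 tilt [ 0.001  0.    -1.   ] F [-7.1 -2.7 18.2] open 56.3 g 25.0
```

Emit:
jog_arm(steps=[[0, 0, -0.6, 0, 0, 0], [0, 0, -1, 0, 0, 0], [0, 0, -1.6, 0, 0, 0], [0, 0, -1.6, 0, 0, 0], [0, 0, -1, 0, 0, 0]])

```text
clock: 27.95
eef_pos: [444.4, 202.5, 182.9]
eef_rot: [-3.0, -0.932, -0.003]
contact_force: [-0.2, -0.3, -1.8]
opening: 56.4
grip_force: 25.0
```

Emit:
jog_arm(steps=[[2.35, -1.63, 0, 0, 0, 0], [2.35, -1.63, 0, 0, 0, 0], [2.35, -1.63, 0, 0, 0, 0], [2.35, -1.63, 0, 0, 0, 0], [2.35, -1.63, 0, 0, 0, 0]])

```text
clock: 28.37
eef_pos: [495.0, 337.6, 180.9]
eef_rot: [-3.0, -0.933, -0.0]
contact_force: [0.1, -0.2, -1.9]
opening: 56.0
grip_force: 25.0
```

Emit:
jog_arm(steps=[[2.35, -1.63, 0, 0, 0, 0], [2.35, -1.63, 0, 0, 0, 0], [2.35, -1.63, 0, 0, 0, 0], [2.35, -1.63, 0, 0, 0, 0], [2.35, -1.63, 0, 0, 0, 0]])

```text
clock: 28.78
eef_pos: [545.6, 471.3, 180.6]
eef_rot: [3.0, 0.933, -0.0]
contact_force: [0.6, 0.1, -1.7]
opening: 56.3
grip_force: 25.0
```

Emit:
jog_arm(steps=[[0, 0, 2.6, 0, 0, 0], [0, 0, 2.6, 0, 0, 0], [0, 0, 2.6, 0, 0, 0], [0, 0, 1.6, 0, 0, 0], [0, 0, 0.8, 0, 0, 0]])

```text
clock: 29.2
eef_pos: [544.5, 469.3, 75.9]
eef_rot: [2.999, 0.932, -0.005]
contact_force: [-0.4, 0.2, -2.6]
opening: 57.0
grip_force: 25.0
```

```bash
python3 st.py;python3 - <<'E'
from h import *
im,d=arm.get_image("top");cv2.imwrite("pics/b1.png",cv2.resize(im[150:300,120:360],None,fx=3,fy=3)[:,:,::-1]);print(find(im,d))
E
```

```text
29.2 [544.5 469.3  75.9] yaw 0.603 tilt [-0.003 -0.002 -1.   ] F [-0.4  0.2 -2.6] open 57.0 g 25.0
[(74, 736.6, -50.8, 29.6, 166, 74.1), (60, 688.0, 98.4, 29.0, 197, 60.0)]
```

View pics/b1.png

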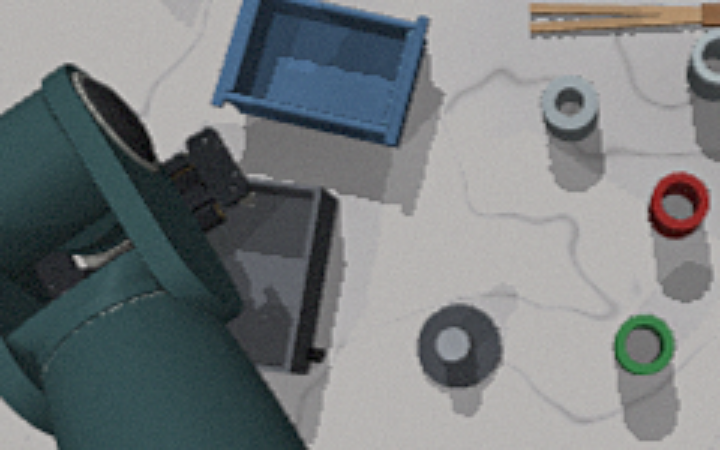

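The crop shows the arm over the bin, the gauge at (458,345) free again and sleeve5 at (570,108). I lower sleeve2 to the floor, release and retreat.

Emit:
jog_arm(steps=[[0, 0, 0.3, 0, 0, 0], [0, 0, 0.2, 0, 0, 0], [0, 0, 0.1, 0, 0, 0], [0, 0, 0, 0, 0, 0], [0, 0, 0, 0, 0, 0]])

```text
clock: 29.67
eef_pos: [545.4, 470.0, 73.6]
eef_rot: [-3.0, -0.932, -0.002]
contact_force: [0.9, 1.0, -1.8]
opening: 56.2
grip_force: 25.0
```

Emit:
jog_arm(steps=[[0, 0, 0, 0, 0, 0], [0, 0, 0, 0, 0, 0], [0, 0, 0, 0, 0, 0], [0, 0, 0, 0, 0, 0], [0, 0, 0, 0, 0, 0]], grip=7.0)

```text
clock: 30.08
eef_pos: [545.2, 469.9, 72.8]
eef_rot: [-3.0, -0.933, -0.0]
contact_force: [0.1, 0.8, -1.1]
opening: 70.1
grip_force: 0.0
```

Emit:
jog_arm(steps=[[0, 0, -1.5, 0, 0, 0], [0, 0, -2.5, 0, 0, 0], [0, 0, -3, 0, 0, 0], [0, 0, -3, 0, 0, 0], [0, 0, -3, 0, 0, 0]])

```text
clock: 30.5
eef_pos: [545.0, 469.7, 205.4]
eef_rot: [-3.0, -0.933, -0.001]
contact_force: [0.7, -0.3, 0.6]
opening: 70.0
grip_force: 0.0
```

```bash
python3 st.py;python3 - <<'E'
from h import *
for u,v in[(297,156),(363,155),(378,151),(412,158),(450,164)]: print((u,v),ray("top",u,v,5).round(0)[:2])
E
```

```text
30.5 [545.  469.7 205.4] yaw 0.603 tilt [ 0.001  0.    -1.   ] F [ 0.7 -0.3  0.6] open 70.0 g 0.0
(297, 156) [792. 143.]
(363, 155) [801. -69.]
(378, 151) [ 816. -118.]
(412, 158) [ 795. -228.]
(450, 164) [ 779. -352.]
```

Emit:
jog_arm(steps=[[0, 0, 0, 0, 0, 0.12], [0, 0, 0, 0, 0, 0.12], [0, 0, 0, 0, 0, 0.12], [0, 0, 0, 0, 0, 0.12], [0, 0, 0, 0, 0, 0.12]], grip=9.0)

```text
clock: 30.92
eef_pos: [545.1, 469.9, 204.1]
eef_rot: [-3.141, 0.005, -0.001]
contact_force: [0.7, 0.6, 0.1]
opening: 89.4
grip_force: 0.0
```

Emit:
jog_arm(steps=[[0.96, 2.6, 0, 0, 0, 0], [0.96, 2.6, 0, 0, 0, 0], [0.96, 2.6, 0, 0, 0, 0], [0.96, 2.6, 0, 0, 0, 0], [0.96, 2.6, 0, 0, 0, 0]])

```text
clock: 31.33
eef_pos: [593.8, 338.8, 204.1]
eef_rot: [-3.141, -0.005, -0.001]
contact_force: [-0.4, 0.3, 0.2]
opening: 89.9
grip_force: 0.0
```

Emit:
jog_arm(steps=[[0.96, 2.6, 0, 0, 0, 0], [0.96, 2.6, 0, 0, 0, 0], [0.96, 2.6, 0, 0, 0, 0], [0.96, 2.6, 0, 0, 0, 0], [0.96, 2.6, 0, 0, 0, 0]])

```text
clock: 31.75
eef_pos: [642.2, 208.8, 204.2]
eef_rot: [-3.141, -0.005, -0.002]
contact_force: [0.8, -0.2, 0.4]
opening: 90.2
grip_force: 0.0
```

Emit:
jog_arm(steps=[[0.96, 2.6, 0, 0, 0, 0], [0.96, 2.6, 0, 0, 0, 0], [0.96, 2.6, 0, 0, 0, 0], [0.96, 2.6, 0, 0, 0, 0], [0.96, 2.6, 0, 0, 0, 0]])

```text
clock: 32.17
eef_pos: [690.6, 78.9, 204.1]
eef_rot: [-3.142, -0.004, -0.001]
contact_force: [0.2, 0.6, -0.2]
opening: 89.8
grip_force: 0.0
```

```bash
python3 st.py;python3 - <<'E'
from h import *
im,d=arm.get_image("top");print(find(im,d));P=cloud("top",d)
cv2.imwrite("pics/b2.png",im[:,:,::-1])
m=(P[:,:,2]>78)&(P[:,:,2]<94)&(np.hypot(P[:,:,0]-545,P[:,:,1]-470)<45);print("s2 in bin",cv2.minEnclosingCircle(P[m][:,:2].astype(np.float32)),m.sum(),np.median(P[m][:,2]))
E
```

```text
32.17 [690.6  78.9 204.1] yaw 0.003 tilt [ 0.001  0.    -1.   ] F [ 0.2  0.6 -0.2] open 89.8 g 0.0
[(88, 545.3, 467.7, 28.5, 230, 86.6), (81, 545.1, 468.4, 28.0, 161, 83.9), (74, 735.2, -59.7, 27.4, 83, 74.0)]
s2 in bin ((545.3104858398438, 467.3165588378906), 28.91397476196289) 263 85.80149956772273
```

Emit:
jog_arm(steps=[[0.92, 2.6, 0, 0, 0, 0], [0.92, 2.6, 0, 0, 0, 0], [0.92, 2.6, 0, 0, 0, 0], [0.92, 2.6, 0, 0, 0, 0], [0.92, 2.6, 0, 0, 0, 0]])

```text
clock: 32.63
eef_pos: [736.9, -50.7, 204.0]
eef_rot: [3.142, 0.005, 0.001]
contact_force: [-0.8, 0.3, -0.0]
opening: 90.1
grip_force: 0.0
```

Emit:
jog_arm(steps=[[0, 0, 3, 0, 0, 0], [0, 0, 3, 0, 0, 0], [0, 0, 3, 0, 0, 0], [0, 0, 3, 0, 0, 0], [0, 0, 2.6, 0, 0, 0]])

```text
clock: 33.05
eef_pos: [736.4, -49.5, 55.8]
eef_rot: [-3.142, -0.004, 0.0]
contact_force: [1.1, -0.1, -1.1]
opening: 90.2
grip_force: 0.0
```

Emit:
jog_arm(steps=[[0, 0, 0, 0, 0, 0], [0, 0, 0, 0, 0, 0], [0, 0, 0, 0, 0, 0], [0, 0, 0, 0, 0, 0], [0, 0, 0, 0, 0, 0]], grip=5.0)

```text
clock: 33.47
eef_pos: [737.5, -49.6, 59.1]
eef_rot: [3.141, 0.005, 0.005]
contact_force: [1.4, -0.1, 0.6]
opening: 61.4
grip_force: 0.0
```

Emit:
jog_arm(steps=[[0, 0, 0, 0, 0, 0], [0, 0, 0, 0, 0, 0], [0, 0, 0, 0, 0, 0], [0, 0, 0, 0, 0, 0], [0, 0, 0, 0, 0, 0]])

```text
clock: 33.88
eef_pos: [737.4, -49.7, 58.8]
eef_rot: [3.141, 0.005, 0.004]
contact_force: [-0.4, -0.4, 7.3]
opening: 57.7
grip_force: 25.0
```

Emit:
jog_arm(steps=[[0, 0, -2, 0, 0, 0], [0, 0, -2, 0, 0, 0], [0, 0, -2, 0, 0, 0], [0, 0, -2, 0, 0, 0], [0, 0, -2, 0, 0, 0]])

```text
clock: 34.3
eef_pos: [736.5, -49.5, 158.2]
eef_rot: [3.142, 0.004, 0.001]
contact_force: [0.3, 0.3, -1.3]
opening: 58.2
grip_force: 25.0
```

```bash
python3 st.py
```

```text
34.3 [736.5 -49.5 158.2] yaw 0.003 tilt [ 0. -0. -1.] F [ 0.3  0.3 -1.3] open 58.2 g 25.0
```

Emit:
jog_arm(steps=[[-1.95, -1.68, 0, 0, 0, 0], [-1.95, -1.68, 0, 0, 0, 0], [-1.95, -1.68, 0, 0, 0, 0], [-1.95, -1.68, 0, 0, 0, 0], [-1.95, -1.68, 0, 0, 0, 0]])

```text
clock: 34.72
eef_pos: [637.9, 34.8, 157.2]
eef_rot: [-3.142, -0.004, -0.001]
contact_force: [0.1, 1.3, -1.3]
opening: 57.7
grip_force: 25.0
```

Emit:
jog_arm(steps=[[-1.95, -1.68, 0, 0, 0, 0], [-1.95, -1.68, 0, 0, 0, 0], [-1.95, -1.68, 0, 0, 0, 0], [-1.95, -1.68, 0, 0, 0, 0], [-1.95, -1.68, 0, 0, 0, 0]])

```text
clock: 35.13
eef_pos: [540.1, 118.5, 157.3]
eef_rot: [-3.141, -0.004, -0.001]
contact_force: [0.3, 1.2, -1.8]
opening: 57.9
grip_force: 25.0
```

Emit:
jog_arm(steps=[[-1.95, -1.68, 0, 0, 0, 0], [-1.95, -1.68, 0, 0, 0, 0], [-1.95, -1.68, 0, 0, 0, 0], [-1.95, -1.68, 0, 0, 0, 0], [-1.95, -1.68, 0, 0, 0, 0]])

```text
clock: 35.55
eef_pos: [442.4, 202.2, 157.3]
eef_rot: [-3.141, -0.004, -0.001]
contact_force: [0.6, 0.9, -1.7]
opening: 58.0
grip_force: 25.0
```

Emit:
jog_arm(steps=[[0, 0, 0, 0, 0, 0], [0, 0, 0, 0, 0, 0], [0, 0, 0, 0, 0, 0], [0, 0, 0, 0, 0, 0], [0, 0, 0, 0, 0, 0]])

```text
clock: 35.97
eef_pos: [443.9, 201.1, 156.7]
eef_rot: [3.141, 0.003, -0.0]
contact_force: [0.7, 1.8, -1.7]
opening: 57.7
grip_force: 25.0
```

```bash
python3 st.py
```

```text
35.97 [443.9 201.1 156.7] yaw 0.002 tilt [-0. -0. -1.] F [ 0.7  1.8 -1.7] open 57.7 g 25.0
```

Emit:
jog_arm(steps=[[0.1, -0.18, 0, 0, 0, 0], [0, 0, 1, 0, 0, 0], [0, 0, 1, 0, 0, 0], [0, 0, 1, 0, 0, 0], [0, 0, 0.4, 0, 0, 0]])

```text
clock: 36.38
eef_pos: [443.7, 203.0, 120.1]
eef_rot: [3.141, 0.004, -0.004]
contact_force: [-0.1, -0.8, -2.9]
opening: 57.9
grip_force: 25.0
```

Emit:
jog_arm(steps=[[0, 0, 0.2, 0, 0, 0], [0, 0, 0.2, 0, 0, 0], [0, 0, 0.2, 0, 0, 0], [0, 0, 0.1, 0, 0, 0], [0, 0, 0, 0, 0, 0]])

```text
clock: 36.8
eef_pos: [444.4, 203.4, 115.7]
eef_rot: [-3.142, -0.004, -0.0]
contact_force: [0.4, 0.0, -2.4]
opening: 57.8
grip_force: 25.0
```

Emit:
jog_arm(steps=[[0, 0, 0.3, 0, 0, 0], [0, 0, 0.3, 0, 0, 0], [0, 0, 0.3, 0, 0, 0], [0, 0, 0.3, 0, 0, 0], [0, 0, 0, 0, 0, 0]])

```text
clock: 37.22
eef_pos: [444.2, 203.3, 102.9]
eef_rot: [3.141, 0.004, -0.001]
contact_force: [0.9, 0.1, -2.3]
opening: 57.9
grip_force: 25.0
```

Emit:
jog_arm(steps=[[0, 0, 0.6, 0, 0, 0], [0, 0, 0.6, 0, 0, 0], [0, 0, 0.6, 0, 0, 0], [0, 0, 0.6, 0, 0, 0], [0, 0, 0.5, 0, 0, 0]])

```text
clock: 37.63
eef_pos: [444.2, 203.3, 73.7]
eef_rot: [3.141, 0.004, -0.001]
contact_force: [0.2, 0.5, -2.6]
opening: 58.0
grip_force: 25.0
```

Emit:
jog_arm(steps=[[0, 0, 0.2, 0, 0, 0], [0, 0, 0.2, 0, 0, 0], [0, 0, 0.1, 0, 0, 0], [0, 0, 0.1, 0, 0, 0], [0, 0, 0, 0, 0, 0]])

```text
clock: 38.05
eef_pos: [444.5, 203.4, 68.9]
eef_rot: [-3.142, -0.004, -0.0]
contact_force: [-0.4, 0.9, -1.5]
opening: 57.9
grip_force: 25.0
```

Emit:
jog_arm(steps=[[0, 0, 0.1, 0, 0, 0], [0, 0, 0.1, 0, 0, 0], [0, 0, 0, 0, 0, 0], [0, 0, 0, 0, 0, 0], [0, 0, 0, 0, 0, 0]])

```text
clock: 38.47
eef_pos: [444.8, 203.6, 68.7]
eef_rot: [-3.141, -0.005, -0.002]
contact_force: [-10.0, -3.7, 21.8]
opening: 58.1
grip_force: 25.0
```

Emit:
jog_arm(steps=[[0, 0, 0, 0, 0, 0], [0, 0, 0, 0, 0, 0], [0, 0, 0, 0, 0, 0], [0, 0, 0, 0, 0, 0], [0, 0, 0, 0, 0, 0]], grip=7.0)

```text
clock: 38.88
eef_pos: [444.4, 203.4, 66.5]
eef_rot: [3.142, 0.004, -0.0]
contact_force: [0.3, 0.1, 0.4]
opening: 70.2
grip_force: 0.0
```

Emit:
jog_arm(steps=[[0, 0, 0, 0, 0, 0], [0, 0, 0, 0, 0, 0], [0, 0, 0, 0, 0, 0], [0, 0, 0, 0, 0, 0], [0, 0, 0, 0, 0, 0]], grip=5.0)

```text
clock: 39.3
eef_pos: [444.4, 203.4, 66.6]
eef_rot: [3.142, 0.004, -0.0]
contact_force: [0.5, 0.2, -0.9]
opening: 58.0
grip_force: 25.0
```

Emit:
jog_arm(steps=[[0, 0, -1, 0, 0, 0], [0, 0, -1, 0, 0, 0], [0, 0, -1, 0, 0, 0], [0, 0, -1, 0, 0, 0], [0, 0, -1, 0, 0, 0]])

```text
clock: 39.72
eef_pos: [444.4, 203.4, 117.9]
eef_rot: [-3.142, -0.004, -0.0]
contact_force: [0.3, -0.7, -2.5]
opening: 58.0
grip_force: 25.0
```

Emit:
jog_arm(steps=[[0, 0, -2.4, 0, 0, 0], [0, 0, -2.4, 0, 0, 0], [0, 0, -2.4, 0, 0, 0], [0, 0, -2.4, 0, 0, 0], [0, 0, -2.4, 0, 0, 0]])

```text
clock: 40.13
eef_pos: [444.1, 203.3, 238.6]
eef_rot: [-3.141, -0.004, -0.001]
contact_force: [0.4, 0.1, -1.6]
opening: 58.1
grip_force: 25.0
```

```bash
python3 st.py
```

```text
40.13 [444.1 203.3 238.6] yaw 0.003 tilt [ 0.  0. -1.] F [ 0.4  0.1 -1.6] open 58.1 g 25.0
```

Emit:
jog_arm(steps=[[0.48, 2.89, 0, 0, 0, 0], [0.48, 2.89, 0, 0, 0, 0], [0.48, 2.89, 0, 0, 0, 0], [0.48, 2.89, 0, 0, 0, 0], [0.48, 2.89, 0, 0, 0, 0]])

```text
clock: 40.55
eef_pos: [468.6, 57.6, 237.6]
eef_rot: [-3.142, -0.005, -0.001]
contact_force: [0.7, 0.0, -2.2]
opening: 58.0
grip_force: 25.0
```

Emit:
jog_arm(steps=[[0.48, 2.89, 0, 0, 0, 0], [0.48, 2.89, 0, 0, 0, 0], [0.48, 2.89, 0, 0, 0, 0], [0.48, 2.89, 0, 0, 0, 0], [0.48, 2.89, 0, 0, 0, 0]])

```text
clock: 40.97
eef_pos: [493.0, -87.0, 237.5]
eef_rot: [3.141, 0.004, 0.001]
contact_force: [0.4, -0.1, -2.0]
opening: 58.4
grip_force: 25.0
```

Emit:
jog_arm(steps=[[0.48, 2.89, 0, 0, 0, 0], [0.48, 2.89, 0, 0, 0, 0], [0.48, 2.89, 0, 0, 0, 0], [0.48, 2.89, 0, 0, 0, 0], [0.48, 2.89, 0, 0, 0, 0]])

```text
clock: 41.38
eef_pos: [517.5, -231.4, 237.4]
eef_rot: [3.141, 0.004, 0.0]
contact_force: [0.9, 0.1, -1.0]
opening: 58.3
grip_force: 25.0
```

Emit:
jog_arm(steps=[[0.48, 2.89, 0, 0, 0, 0], [0.48, 2.89, 0, 0, 0, 0], [0.48, 2.89, 0, 0, 0, 0], [0.48, 2.89, 0, 0, 0, 0], [0.48, 2.89, 0, 0, 0, 0]])

```text
clock: 41.8
eef_pos: [541.9, -375.8, 237.3]
eef_rot: [3.142, 0.004, 0.0]
contact_force: [-0.2, 0.4, -1.5]
opening: 57.9
grip_force: 25.0
```

Emit:
jog_arm(steps=[[0, 0, 3, 0, 0, 0], [0, 0, 3, 0, 0, 0], [0, 0, 3, 0, 0, 0], [0, 0, 2.5, 0, 0, 0], [0, 0, 1.6, 0, 0, 0]])

```text
clock: 42.22
eef_pos: [541.2, -373.9, 103.1]
eef_rot: [-3.14, -0.004, 0.004]
contact_force: [-0.4, -0.3, -2.0]
opening: 58.3
grip_force: 25.0
```

Emit:
jog_arm(steps=[[0, 0, 0.1, 0, 0, 0], [0, 0, 0.1, 0, 0, 0], [0, 0, 0.05, 0, 0, 0], [0, 0, 0, 0, 0, 0], [0, 0, 0, 0, 0, 0]])

```text
clock: 42.63
eef_pos: [542.4, -374.6, 104.6]
eef_rot: [3.141, 0.004, 0.002]
contact_force: [0.2, -0.7, -1.7]
opening: 57.9
grip_force: 25.0
```

Emit:
jog_arm(steps=[[0, 0, 0.1, 0, 0, 0], [0, 0, 0.1, 0, 0, 0], [0, 0, 0.05, 0, 0, 0], [0, 0, 0, 0, 0, 0], [0, 0, 0, 0, 0, 0]])

```text
clock: 43.05
eef_pos: [542.1, -374.4, 100.8]
eef_rot: [3.141, 0.004, 0.0]
contact_force: [-0.6, -0.4, 0.2]
opening: 58.1
grip_force: 25.0
```

Emit:
jog_arm(steps=[[0, 0, 0.05, 0, 0, 0], [0, 0, 0, 0, 0, 0], [0, 0, 0, 0, 0, 0], [0, 0, 0, 0, 0, 0], [0, 0, 0, 0, 0, 0]])

```text
clock: 43.47
eef_pos: [542.2, -374.4, 100.7]
eef_rot: [3.141, 0.004, 0.001]
contact_force: [-0.0, 0.1, 5.4]
opening: 57.8
grip_force: 25.0
```

Emit:
jog_arm(steps=[[0, 0, 0, 0, 0, 0], [0, 0, 0, 0, 0, 0], [0, 0, 0, 0, 0, 0], [0, 0, 0, 0, 0, 0], [0, 0, 0, 0, 0, 0]], grip=9.0)

```text
clock: 43.88
eef_pos: [541.9, -374.3, 99.9]
eef_rot: [-3.141, -0.004, 0.0]
contact_force: [-0.2, 0.7, -0.3]
opening: 86.2
grip_force: 0.0
```

Emit:
jog_arm(steps=[[0, 0, -1.4, 0, 0, 0], [0, 0, -2.4, 0, 0, 0], [0, 0, -3, 0, 0, 0], [0, 0, -3, 0, 0, 0], [0, 0, -3, 0, 0, 0]])

```text
clock: 44.3
eef_pos: [541.8, -374.2, 230.7]
eef_rot: [3.141, 0.004, 0.001]
contact_force: [0.4, -0.5, 0.0]
opening: 90.5
grip_force: 0.0
```

Emit:
jog_arm(steps=[[0.73, -2.36, 0, 0, 0, 0], [0.73, -2.36, 0, 0, 0, 0], [0.73, -2.36, 0, 0, 0, 0], [0.73, -2.36, 0, 0, 0, 0], [0.73, -2.36, 0, 0, 0, 0]])

```text
clock: 44.72
eef_pos: [578.4, -255.1, 229.5]
eef_rot: [3.141, 0.004, 0.001]
contact_force: [0.1, 0.1, 0.0]
opening: 90.2
grip_force: 0.0
```

Emit:
jog_arm(steps=[[0.73, -2.36, 0, 0, 0, 0], [0.73, -2.36, 0, 0, 0, 0], [0.73, -2.36, 0, 0, 0, 0], [0.73, -2.36, 0, 0, 0, 0], [0.73, -2.36, 0, 0, 0, 0]])

```text
clock: 45.13
eef_pos: [614.5, -136.9, 229.5]
eef_rot: [3.141, 0.004, 0.001]
contact_force: [1.0, -0.0, -0.1]
opening: 90.2
grip_force: 0.0
```

```bash
python3 st.py;python3 - <<'E'
from h import *
im,d=arm.get_image("top");cv2.imwrite("pics/t3.png",im[:,:,::-1]);print(find(im,d));P=cloud("top",d)
for c,h in(((621,-317),133),((542,-374),119)):
    m=(P[:,:,2]>h-8)&(P[:,:,2]<h+8)&(np.hypot(P[:,:,0]-c[0],P[:,:,1]-c[1])<45);print(cv2.minEnclosingCircle(P[m][:,:2].astype(np.float32)),m.sum(),np.median(P[m][:,2]))
E
```

```text
45.13 [ 614.5 -136.9  229.5] yaw 0.003 tilt [ 0.001 -0.    -1.   ] F [ 1.  -0.  -0.1] open 90.2 g 0.0
[(88, 545.5, 468.2, 28.4, 223, 86.5), (81, 543.6, 472.6, 28.0, 97, 83.9), (60, 687.6, 98.3, 28.7, 204, 60.1)]
((0.0, 0.0), 0.0) 0 nan
((540.3013916015625, -375.00592041015625), 29.280630111694336) 158 119.03233073434284
  return _methods._mean(a, axis=axis, dtype=dtype,
  ret = ret.dtype.type(ret / rcount)
```

Emit:
jog_arm(steps=[[0.73, -2.35, 0, 0, 0, 0], [0.73, -2.35, 0, 0, 0, 0], [0.73, -2.35, 0, 0, 0, 0], [0.73, -2.35, 0, 0, 0, 0], [0.73, -2.35, 0, 0, 0, 0]])

```text
clock: 45.6
eef_pos: [650.7, -19.5, 229.3]
eef_rot: [3.141, 0.004, 0.001]
contact_force: [0.9, -0.4, 0.1]
opening: 89.9
grip_force: 0.0
```

Emit:
jog_arm(steps=[[0.73, -2.35, 0, 0, 0, 0], [0.73, -2.35, 0, 0, 0, 0], [0.73, -2.35, 0, 0, 0, 0], [0.73, -2.35, 0, 0, 0, 0], [0.73, -2.35, 0, 0, 0, 0]])

```text
clock: 46.02
eef_pos: [686.9, 98.1, 229.3]
eef_rot: [-3.142, -0.004, -0.001]
contact_force: [-0.5, -0.9, 0.7]
opening: 89.6
grip_force: 0.0
```

Emit:
jog_arm(steps=[[0, 0, 3, 0, 0, 0], [0, 0, 3, 0, 0, 0], [0, 0, 3, 0, 0, 0], [0, 0, 3, 0, 0, 0], [0, 0, 3, 0, 0, 0]])

```text
clock: 46.43
eef_pos: [686.8, 97.0, 77.9]
eef_rot: [-3.142, -0.005, -0.001]
contact_force: [0.0, -0.0, -0.8]
opening: 90.3
grip_force: 0.0
```

Emit:
jog_arm(steps=[[0, 0, 1.6, 0, 0, 0], [0, 0, 1.2, 0, 0, 0], [0, 0, 0.8, 0, 0, 0], [0, 0, 0, 0, 0, 0], [0, 0, 0, 0, 0, 0]])

```text
clock: 46.85
eef_pos: [687.2, 97.0, 43.3]
eef_rot: [-3.142, -0.004, -0.002]
contact_force: [0.5, -0.0, 0.8]
opening: 90.1
grip_force: 0.0
```

Emit:
jog_arm(steps=[[0, 0, 0, 0, 0, 0], [0, 0, 0, 0, 0, 0], [0, 0, 0, 0, 0, 0], [0, 0, 0, 0, 0, 0], [0, 0, 0, 0, 0, 0]], grip=5.0)

```text
clock: 47.27
eef_pos: [686.9, 97.2, 42.6]
eef_rot: [-3.141, -0.004, -0.001]
contact_force: [0.6, 2.5, 1.4]
opening: 60.8
grip_force: 1.1
```

Emit:
jog_arm(steps=[[0, 0, 0, 0, 0, 0], [0, 0, 0, 0, 0, 0], [0, 0, 0, 0, 0, 0], [0, 0, 0, 0, 0, 0], [0, 0, 0, 0, 0, 0]])

```text
clock: 47.68
eef_pos: [686.8, 97.2, 42.5]
eef_rot: [-3.141, -0.005, -0.001]
contact_force: [-1.1, 1.1, 6.3]
opening: 58.5
grip_force: 25.0
```

Emit:
jog_arm(steps=[[0, 0, -2, 0, 0, 0], [0, 0, -2, 0, 0, 0], [0, 0, -2, 0, 0, 0], [0, 0, -2, 0, 0, 0], [0, 0, -2, 0, 0, 0]])

```text
clock: 48.1
eef_pos: [686.3, 96.9, 142.4]
eef_rot: [3.141, 0.004, -0.002]
contact_force: [-0.2, -0.0, -1.6]
opening: 58.3
grip_force: 25.0
```

```bash
python3 st.py
```

```text
48.1 [686.3  96.9 142.4] yaw 0.003 tilt [-0.001 -0.    -1.   ] F [-0.2 -0.  -1.6] open 58.3 g 25.0
```

Emit:
jog_arm(steps=[[-2.42, -1.06, 0, 0, 0, 0], [-2.42, -1.06, 0, 0, 0, 0], [-2.42, -1.06, 0, 0, 0, 0], [-2.42, -1.06, 0, 0, 0, 0], [-2.42, -1.06, 0, 0, 0, 0]])

```text
clock: 48.52
eef_pos: [564.1, 149.8, 141.4]
eef_rot: [3.141, 0.004, -0.001]
contact_force: [0.4, 0.1, -1.5]
opening: 58.3
grip_force: 25.0
```

Emit:
jog_arm(steps=[[-2.42, -1.06, 0, 0, 0, 0], [-2.42, -1.06, 0, 0, 0, 0], [-2.42, -1.06, 0, 0, 0, 0], [-2.42, -1.06, 0, 0, 0, 0], [-2.42, -1.06, 0, 0, 0, 0]])

```text
clock: 48.93
eef_pos: [443.0, 202.4, 141.5]
eef_rot: [3.141, 0.004, -0.001]
contact_force: [0.8, -0.1, -2.0]
opening: 58.6
grip_force: 25.0
```

Emit:
jog_arm(steps=[[0, 0, 0, 0, 0, 0], [0, 0, 1, 0, 0, 0], [0, 0, 1, 0, 0, 0], [0, 0, 1, 0, 0, 0], [0, 0, 0.5, 0, 0, 0]])

```text
clock: 49.35
eef_pos: [444.2, 201.7, 104.6]
eef_rot: [3.14, 0.003, -0.004]
contact_force: [-0.3, 0.0, -3.3]
opening: 58.8
grip_force: 25.0
```

```bash
python3 st.py
```

```text
49.35 [444.2 201.7 104.6] yaw 0.002 tilt [-0.003 -0.001 -1.   ] F [-0.3  0.  -3.3] open 58.8 g 25.0
```

Emit:
jog_arm(steps=[[0, -0.13, 0, 0, 0, 0], [0, 0, 0.1, 0, 0, 0], [0, 0, 0.1, 0, 0, 0], [0, 0, 0.1, 0, 0, 0], [0, 0, 0, 0, 0, 0]])

```text
clock: 49.77
eef_pos: [444.5, 203.7, 104.2]
eef_rot: [-3.142, -0.004, -0.0]
contact_force: [-1.1, -0.4, -2.6]
opening: 58.8
grip_force: 25.0
```

Emit:
jog_arm(steps=[[0, 0, 0.1, 0, 0, 0], [0, 0, 0.1, 0, 0, 0], [0, 0, 0, 0, 0, 0], [0, 0, 0, 0, 0, 0], [0, 0, 0, 0, 0, 0]])

```text
clock: 50.18
eef_pos: [444.5, 203.7, 102.5]
eef_rot: [-3.141, -0.004, -0.001]
contact_force: [-1.9, -0.9, 3.6]
opening: 58.5
grip_force: 25.0
```

Emit:
jog_arm(steps=[[0, 0, 0.1, 0, 0, 0], [0, 0, 0, 0, 0, 0], [0, 0, 0, 0, 0, 0], [0, 0, 0, 0, 0, 0], [0, 0, 0, 0, 0, 0]])

```text
clock: 50.6
eef_pos: [444.7, 203.8, 102.4]
eef_rot: [-3.141, -0.004, -0.002]
contact_force: [-4.8, -3.3, 13.0]
opening: 58.7
grip_force: 25.0
```

Emit:
jog_arm(steps=[[0, 0, -0.6, 0, 0, 0], [0, 0, -1.4, 0, 0, 0], [0, 0, -2, 0, 0, 0], [0, 0, -2, 0, 0, 0], [0, 0, -1, 0, 0, 0]])

```text
clock: 51.02
eef_pos: [444.8, 203.9, 173.4]
eef_rot: [-3.141, -0.005, -0.003]
contact_force: [0.6, 0.2, -1.9]
opening: 59.0
grip_force: 25.0
```

Emit:
jog_arm(steps=[[0.35, -2.2, 0, 0, 0, 0], [0.35, -2.2, 0, 0, 0, 0], [0.35, -2.2, 0, 0, 0, 0], [0.35, -2.2, 0, 0, 0, 0], [0.35, -2.2, 0, 0, 0, 0]])

```text
clock: 51.43
eef_pos: [461.5, 314.8, 170.6]
eef_rot: [3.141, 0.004, -0.001]
contact_force: [0.7, -0.3, -0.8]
opening: 58.9
grip_force: 25.0
```

Emit:
jog_arm(steps=[[0.35, -2.2, 0, 0, 0, 0], [0.35, -2.2, 0, 0, 0, 0], [0.35, -2.2, 0, 0, 0, 0], [0.35, -2.2, 0, 0, 0, 0], [0.35, -2.2, 0, 0, 0, 0]])

```text
clock: 51.85
eef_pos: [478.7, 424.9, 170.4]
eef_rot: [3.141, 0.005, -0.001]
contact_force: [-0.1, -0.5, -0.6]
opening: 59.0
grip_force: 25.0
```

Emit:
jog_arm(steps=[[0, 0, 3, 0, 0, 0], [0, 0, 3, 0, 0, 0], [0, 0, 2.6, 0, 0, 0], [0, 0, 2, 0, 0, 0], [0, 0, 0.8, 0, 0, 0]])

```text
clock: 52.27
eef_pos: [477.5, 422.8, 53.1]
eef_rot: [3.139, 0.004, -0.006]
contact_force: [0.5, -1.2, -2.8]
opening: 58.4
grip_force: 25.0
```

Emit:
jog_arm(steps=[[0, 0, 0.2, 0, 0, 0], [0, 0, 0.2, 0, 0, 0], [0, 0, 0.1, 0, 0, 0], [0, 0, 0, 0, 0, 0], [0, 0, 0, 0, 0, 0]])

```text
clock: 52.68
eef_pos: [479.2, 424.1, 53.4]
eef_rot: [-3.141, -0.004, -0.002]
contact_force: [-0.6, 0.3, -2.7]
opening: 58.8
grip_force: 25.0
```

```bash
python3 st.py
```

```text
52.68 [479.2 424.1  53.4] yaw 0.003 tilt [ 0.001  0.001 -1.   ] F [-0.6  0.3 -2.7] open 58.8 g 25.0
```

Lower the last ~5 mm, release, retreat.

Emit:
jog_arm(steps=[[0, 0, 0.2, 0, 0, 0], [0, 0, 0.1, 0, 0, 0], [0, 0, 0.1, 0, 0, 0], [0, 0, 0, 0, 0, 0], [0, 0, 0, 0, 0, 0]])

```text
clock: 53.1
eef_pos: [478.7, 423.8, 48.1]
eef_rot: [3.142, 0.004, -0.0]
contact_force: [0.1, 0.4, -1.9]
opening: 58.5
grip_force: 25.0
```

Emit:
jog_arm(steps=[[0, 0, 0, 0, 0, 0], [0, 0, 0, 0, 0, 0], [0, 0, 0, 0, 0, 0], [0, 0, 0, 0, 0, 0], [0, 0, 0, 0, 0, 0]], grip=7.0)

```text
clock: 53.52
eef_pos: [478.8, 423.8, 48.3]
eef_rot: [-3.141, -0.004, -0.0]
contact_force: [-0.3, 0.3, -0.0]
opening: 70.3
grip_force: 0.0
```

Emit:
jog_arm(steps=[[0, 0, -1.5, 0, 0, 0], [0, 0, -2.5, 0, 0, 0], [0, 0, -3, 0, 0, 0], [0, 0, -3.5, 0, 0, 0], [0, 0, -3.5, 0, 0, 0]])

```text
clock: 53.93
eef_pos: [478.5, 423.5, 190.8]
eef_rot: [-3.142, -0.004, -0.0]
contact_force: [-0.3, -0.3, 0.0]
opening: 69.8
grip_force: 0.0
```

Emit:
jog_arm(steps=[[0, 2.5, -1, 0, 0, 0], [0, 2.5, -1, 0, 0, 0], [0, 2.5, -1, 0, 0, 0], [0, 2.5, -1, 0, 0, 0], [0, 2.5, -1, 0, 0, 0]])

```text
clock: 54.35
eef_pos: [478.8, 297.6, 240.0]
eef_rot: [-3.141, -0.005, -0.002]
contact_force: [0.0, -0.3, -0.1]
opening: 70.3
grip_force: 0.0
```

Emit:
jog_arm(steps=[[0, 2.5, 0, 0, 0, 0], [0, 2.5, 0, 0, 0, 0], [0, 2.5, 0, 0, 0, 0], [0, 2.5, 0, 0, 0, 0], [0, 2.5, 0, 0, 0, 0]])

```text
clock: 54.77
eef_pos: [479.1, 172.6, 239.5]
eef_rot: [-3.141, -0.005, -0.002]
contact_force: [1.2, -0.1, 0.1]
opening: 69.9
grip_force: 0.0
```

```bash
python3 st.py;python3 - <<'E'
from h import *
im,d=arm.get_image("top");cv2.imwrite("pics/t4.png",im[:,:,::-1]);P=cloud("top",d)
for n,c,h in(("s1",(621,-317),133),("s3",(541,-375),119),("s2",(545,468),86),("s5",(479,424),65)):
    m=(P[:,:,2]>h-6)&(P[:,:,2]<h+6)&(np.hypot(P[:,:,0]-c[0],P[:,:,1]-c[1])<40);print(n,cv2.minEnclosingCircle(P[m][:,:2].astype(np.float32)) if m.any() else None,m.sum(),np.median(P[m][:,2]))
E
```

```text
54.77 [479.1 172.6 239.5] yaw 0.003 tilt [ 0.001  0.    -1.   ] F [ 1.2 -0.1  0.1] open 69.9 g 0.0
s1 ((622.4306030273438, -317.2613830566406), 29.49274253845215) 209 133.2890995941456
s3 ((540.5194702148438, -374.0044250488281), 29.433412551879883) 215 119.23447075731855
s2 ((544.9728393554688, 467.04412841796875), 29.045761108398438) 257 85.97771719335026
s5 ((479.6294250488281, 422.39361572265625), 28.928857803344727) 252 64.75576154431852
```

View pics/t4.png

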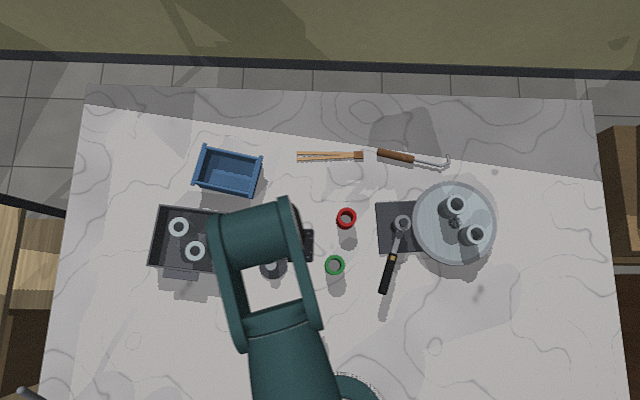

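The final view shows two sleeves upright on the plate at (454,206) and (472,235), and two in the bin at (178,227) and (195,251). The wrench is straight and free at (390,270), and the pot, hook and tweezers are untouched.

```bash
python3 -c "
from plant import arm
print(arm.sign_off())"
```

```text
the job is handed in; nothing more can be done
None
```

The job is handed in, but I got no verdict back: the bolt was tightened until the wrench broke over, then let go; sleeves 1 and 3 fitted the pin and stand upright on the plate, sleeves 2 and 5 stopped on top and are in the bin, and sleeve 4 was absent.

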